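# Press a bush home in a locomotive rod with a sprung hand press

## Robot

A 6-joint arm with a two-finger parallel gripper is mounted at the origin on the work surface. World frame = base frame: x ahead of the robot, y to its left, z up, the work surface at z = 0. Lengths are in m, angles in rad, forces in N, time in s.
With the tool pointing down it reaches from about 0.3 to 0.875 m from the base axis. Payload 4.2 kg.
Tool frame: the origin (TCP) lies at the very end of the fingers, on their centre line; the grasp point (between the pads) lies hold_point_z behind it (hold_point_z is the distance from the TCP to the grasp point, in m); z points along the fingers, x is the direction in which the jaws open and shut, and the axes are right-handed (so a half turn about z gives the same grasp; the last joint's range is limited). The gripper opens to 85 mm and grips with 20 to 120 N. Pads are 22 mm wide; open, the fingers measure 114 mm over their backs; the gripper's body (76 mm by 85 mm) begins 54 mm behind the grasp point. The pads swing forward as they close: fully open they stand 13 mm farther back than shut.
Start: joints at [-1.273, 0.32, 1.565, -0, 1.257, -0.02], TCP at [0.18, -0.546, 0.231] pointing down, gripper open.
Joint ranges: [-3.11, 3.11], [-0.84, 2.01], [0.21, 2.61], [-1.34, 4.49], [0.05, 2.63], [-2.56, 2.56]. Speed limits (rad/s): [2.57, 2.57, 3.14, 3.14, 3.14, 3.14].

## Interface

Orientations are given as a unit quaternion [w, x, y, z].
In Python, from bench import get_state, read_camera, camera_model, job_done, hold_point_z gives the robot as it stands. The module is installed in compiled form; this text tells all that it offers.
- The arm moves only by the shell command python3 -m inch 'ROWS' [FORCE]. ROWS is JSON, a list of rows, each an object with "linear": the shift along the tool's x, y, z in cm, a list of three; "roll": the turn about the tool's z in rad; "claw": the finger opening in cm, from 0 to 8.54. In form: [{"linear": [x, y, z], "roll": roll, "claw": claw}, ...]. A call has exactly 5 rows; each row is the pose to reach, as a shift and turn from the pose measured when the call began, along the tool's axes at that moment; what a row does not reach only later rows make up. A row lasts 1/12 s, in which the tool goes at most 41.7 mm and 7.16 degrees, less where a joint would pass 70% of its speed; a pose out of reach is approached as far as the arm can. A call with a gripper value outside its range is refused whole. The fingers move at their own pace and stop on an object; FORCE is the grip in N (left out, the last holds). Time passes only in rows, so rows that repeat a pose let the fingers close, or fill a call up. It gives the time, the measured TCP pose, the force and the opening at its end, in the units of the state.
- get_state(): the state, without advancing time (a new reading comes with each control period).
- read_camera(name): name is "scene" or "top"; returns (picture, depth): 420x560x3 uint8, red, green, blue; 420x560 float32, m along the optical axis (not along the pixel's ray), 0 where there is no reading.
- camera_model(name): a dict with "intrinsics" (3x3 intrinsics, pixels), "k1" (the pictures are not rectified: a ray, as slopes to the right and down, at radius r is drawn at 1 + k1 r^2 times it, then the intrinsics apply), "R" (3x3) and "t" (3): a world point X has camera coordinates R X + t. Camera axes: x right, y down, z forward; pixel columns grow to the right and rows downward; lengths in m; the calibration is good to about 2 mm. A picture is of the moment at which its call begins. camera_model takes no time and is no camera call.
- job_done(): hands the job in, once; it reports no verdict.
The state is a dict: "time": time; "joint_pos": joint angles; "qvel": joint speeds; "joint_efforts": joint torques, N m; "eef_pos": TCP position; "orientation": TCP orientation; "force": force on the tool from outside, world axes, zero at the start; "wrist_torque": the same for the moment, N m; "opening": finger opening in m.
Only numpy, scipy, OpenCV 4.12 (cv2) and the standard library are available. Lean on these libraries where they do the work, as an engineer would, in place of code of your own. Each camera call takes 0.05 s, during which the arm holds its last target.

## Task

In the rack, find the rod whose brass bush still stands proud, pull it out and lay it on the press anvil, head under the ram against the stop, bush up, tail towards the front; its head is all you can reach at first, so put it down and take it again by the tail. Let go of it, pull the press lever down until the bush is flush, then keep hold and ease the lever slowly all the way back up without letting it snap. Leave the rod lying in the press, and leave the finished rod and the other things on the bench where they are.

Things in the scene. Friction and masses are not known exactly. Their poses are not given: they have to be found in the camera images.
- rod: the rod to work on: flat aluminium side rod 12 mm thick, a brass bush standing 6-8 mm proud on its head. Head: block 36 (x) by 28 mm (y). From it a bar 18 mm wide runs along -x to the tail end, 140 mm from the head centre (black dot). Origin: underside at head centre; x from tail to head, z up (bush side). About 0.15 kg, balances 58 mm behind the head centre. Starts in one of the rack's slots.
- bush (a joint): how far the bush (brass, 16 mm across) is pressed into the rod's head, m: 0 to 0.002 at the start (8 to 6 mm proud), 0.008 = flush. A tight fit: about 25 N to move, and it stays where pushed.
- done_rod: a finished rod in the other slot of the rack: same shape, origin and axes as rod, but its bush is already flush (flat brass ring). Leave it.
- rack: fixed plywood rack, 125 deep (x) x 205 wide (y) x 41 mm tall, roofed; two slots (centres y = +50 and -50 mm) open at its +x side. Slot floor 10 mm, underside of roof 36 mm above the bench. Each rod lies along x, its head centre about 38 mm outside the mouth (head wholly outside, 20 mm clear), tail under the roof. Pull out along the rack's +x. Origin: centre of underside.
- press: fixed green hand press, open side to -x. Origin on the bench under the ram axis; x to its rear column, y to its left. Base plate 20 mm thick, x -85 to 125, y +-75 mm. Steel anvil 60 mm high, 50 mm wide, x -85 to 30 mm. Press head above: x -45 to 110 mm, 70 mm wide, 135 to 250 mm high. Ram 26 mm across, at x = y = 0, its face 42 mm above the anvil when up.
- anvil_spot (a point): point on the anvil's top under the ram axis, 60 mm above the bench; axes as press. On the anvil: an end stop 16 mm tall, face at x = +18 mm, and two cheeks 5 mm tall, inner faces at y = +-18 mm, for |x| < 18 mm. The rod's head belongs between the cheeks against the stop, so its origin is here, its x along this x, tail sticking out to -x beyond the anvil's front.
- press_lever (a joint): lever angle, rad: 0 = up, home; grows as the handle is pulled down; limit 1.13. A spring pushes it up (4 to 9 N at the handle): it snaps back if let go. The ram goes down 30 mm per rad and meets the rod's face (bush flush) at 1.0 with the rod on the anvil; there it stops. Up to about 15 N at the handle while the bush goes in.
- lever_grip (a point): middle of the red lever handle: a level round bar 16 mm across, 92 mm long, along the press's y, on its right (-y) side, 160 mm from the press's middle plane. 323 mm above the bench with the lever up; moves with the lever.
- lever_hinge (a point): the lever's axis (along the press's y) at the same y as lever_grip, 200 mm above the bench, 20 mm behind the ram axis; lever_grip runs on a circle of 160 mm radius about it, from 50 degrees above level on the press's -x side, downwards.
- mug: bystander: yellow mug, 80 mm across, 95 mm tall; origin at its underside
- oil: bystander: white plastic oil bottle with a red cap, 48 mm across, 130 mm tall; origin at its underside
- wheel: bystander: dark steel flanged locomotive wheel lying flat, 72 mm across, 18 mm thick; origin at its underside
- driver: bystander: screwdriver with a red handle, lying, 170 mm long (origin about mid-length, underside); origin at its underside
- tin: bystander: blue tin, 60 mm across, 60 mm tall; origin at its underside
- tray: bystander: open black plastic tray, 140 x 100 x 35 mm; origin at its underside

How it is judged:
By the outcome, as a careful person would: the job done as asked, in the order asked, and still so for the second after the job is handed in, with the robot touching nothing.
It also fails if it takes over 72 s, if anything falls off the work surface, if the arm or the gripper's body presses on something with over 40 N, if the wrist force passes 120 N, or if a joint passes its speed limit or range.

## Working session

There is one attempt and no reset: what is moved stays moved. The work goes in short steps, Python scripts to look and compute and a shell command to move; the robot and the scene stay as the last step left them, time stands still between calls to the robot, and variables do not carry over. Pictures are saved under pics/ and viewed, and the job is handed in when it is done.

```bash
mkdir -p pics; cat > h.py <<'E'
import numpy as np, cv2
from bench import *
from scipy.spatial.transform import Rotation as Rn
def Rq(q): return Rn.from_quat([q[1],q[2],q[3],q[0]]).as_matrix()
def shot(n,tag):
    p,d=read_camera(n); cv2.imwrite(f'pics/{tag}.png',p[:,:,::-1]); np.savez(f'pics/{tag}.npz',p=p,d=d); return p,d
def ray(n,u,v):
    m=camera_model(n);K=np.array(m['intrinsics']);R=np.array(m['R']);t=np.array(m['t'])
    D=np.array([m['k1'],0,0,0,0])
    s=cv2.undistortPoints(np.array([[[u,v]]],float),K,D)[0,0]
    return -R.T@t, R.T@np.array([s[0],s[1],1.]), (R,t)
def onz(n,u,v,z):
    o,r,_=ray(n,u,v); return o+r*(z-o[2])/r[2]
def atd(n,u,v,d):
    o,r,_=ray(n,u,v); return o+r*d
def proj(n,X):
    m=camera_model(n);R=np.array(m['R']);t=np.array(m['t'])
    p,_=cv2.projectPoints(np.array(X,float).reshape(-1,1,3),cv2.Rodrigues(R)[0],t,np.array(m['intrinsics']),np.array([m['k1'],0,0,0,0.]))
    return p.reshape(-1,2)
E
python3 - <<'E'
from h import *
shot('scene','s0');shot('top','t0')
s=get_state();print({k:np.round(v,3) for k,v in s.items()},hold_point_z)
print(Rq(s['orientation']).round(3))
for n in('scene','top'):
    m=camera_model(n);print(n,-np.array(m['R']).T@m['t'],m['k1'],np.array(m['R']).round(2))
E
```

```text
{'time': np.float64(0.1), 'joint_pos': array([-1.273,  0.32 ,  1.566,  0.   ,  1.257, -0.02 ]), 'qvel': array([ 0.001, -0.   , -0.004,  0.   ,  0.001,  0.003]), 'joint_efforts': array([ 1.0000e-03, -4.1641e+01, -2.3471e+01, -0.0000e+00,  5.0000e-03,
       -0.0000e+00]), 'eef_pos': array([ 0.18 , -0.546,  0.231]), 'orientation': array([-0.   ,  0.81 , -0.586, -0.001]), 'force': array([-0.142,  0.612,  0.322]), 'wrist_torque': array([-0.013, -0.023, -0.003]), 'opening': np.float64(0.086)} 0.0187
[[ 0.312 -0.95  -0.   ]
 [-0.95  -0.312  0.002]
 [-0.002 -0.    -1.   ]]
scene [1.31707888 0.91943459 1.103906  ] -0.1252918659805533 [[-0.79  0.61 -0.  ]
 [ 0.37  0.47 -0.8 ]
 [-0.49 -0.63 -0.6 ]]
top [ 0.50055949 -0.03017667  1.15058302] -0.005233755336138427 [[-0.01 -1.    0.02]
 [-0.99  0.01 -0.11]
 [ 0.11 -0.02 -0.99]]
```

View pics/s0.png

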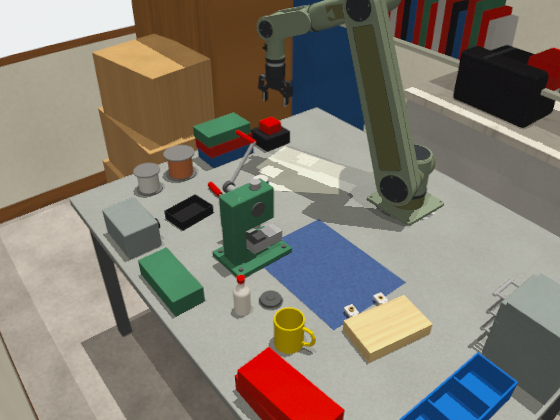

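View pics/t0.png

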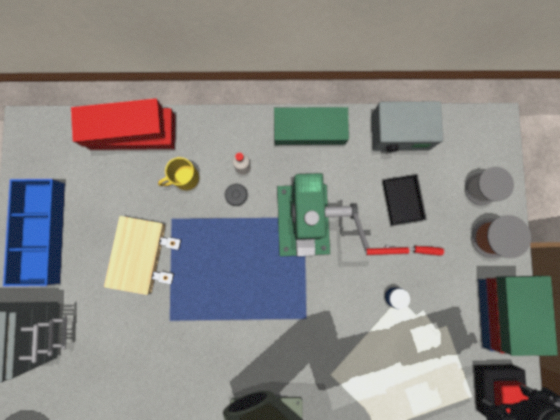

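```bash
python3 - <<'E'
import cv2
a=cv2.imread('pics/t0.png');b=cv2.imread('pics/s0.png')
cv2.imwrite('pics/z1.png',cv2.resize(a[200:310,95:205],None,fx=5.4,fy=5.4,interpolation=2))
cv2.imwrite('pics/z2.png',cv2.resize(a[160:300,260:450],None,fx=4.2,fy=4.2,interpolation=2))
cv2.imwrite('pics/z3.png',cv2.resize(b[110:370,170:440],None,fx=2.3,fy=2.3,interpolation=2))
E
```

```text
(no output)
```

View pics/z1.png

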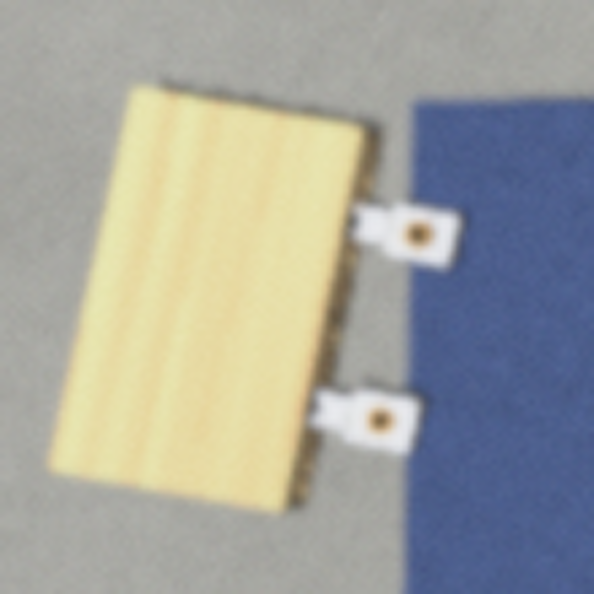

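View pics/z2.png

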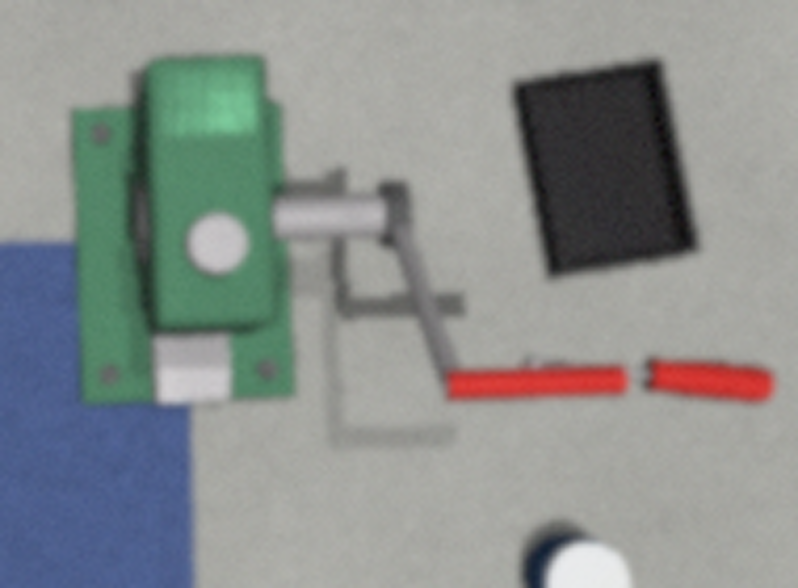

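View pics/z3.png

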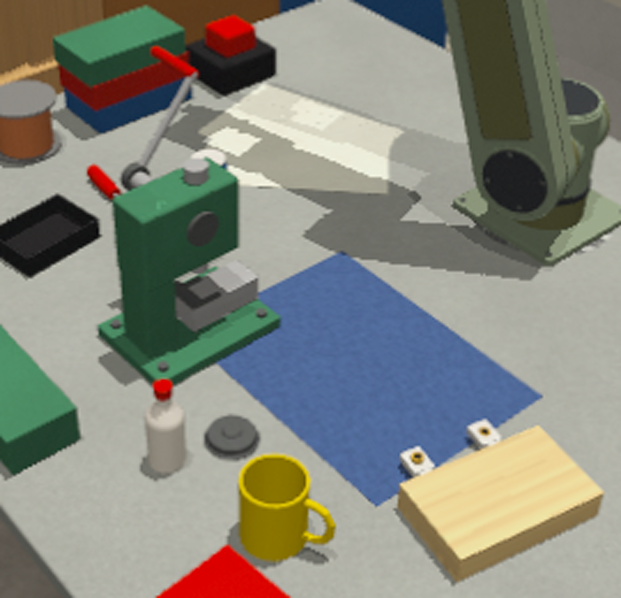

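```bash
python3 - <<'E'
from h import *
t=np.load('pics/t0.npz');s=np.load('pics/s0.npz')
b=cv2.imread('pics/s0.png');cv2.imwrite('pics/z4.png',cv2.resize(b[285:325,335:395],None,fx=12,fy=12,interpolation=2))
for n,(u,v) in dict(A=(172,243),B=(165,278)).items():
    print(n)
    for dv in range(-6,7,2):
        print([round(1e3*atd('top',u+du,v+dv,t['d'][v+dv,u+du])[2]) for du in range(-8,9,2)])
# roof corners from yellow mask
hsv=cv2.cvtColor(t['p'],cv2.COLOR_RGB2HSV)
m=cv2.inRange(hsv,(18,40,120),(35,140,255)); m[:, :100]=0;m[:,170:]=0;m[:200]=0;m[310:]=0
m=cv2.morphologyEx(m,2,np.ones((3,3)))
c=max(cv2.findContours(m,0,2)[0],key=cv2.contourArea)
r=cv2.minAreaRect(c);bx=cv2.boxPoints(r);print(r)
P=np.array([onz('top',*p,.041) for p in bx]);print(P.round(4),np.linalg.norm(np.diff(P,axis=0),axis=1))
# white heads
w=cv2.inRange(hsv,(0,0,200),(180,45,255));w[:, :155]=0;w[:,185:]=0;w[:225]=0;w[300:]=0
n,l,st,ce=cv2.connectedComponentsWithStats(w);print(st,ce)
for i in range(1,n):
  if st[i,4]>40:
    pts=np.argwhere(l==i)[:,::-1].astype(np.float32);rr=cv2.minAreaRect(pts);print(rr,[onz('top',*p,.022).round(4) for p in cv2.boxPoints(rr)])
# wood dark brass
for u,v in((172.4,243.3),(165.5,277.6)): print(onz('top',u,v,.022),onz('top',u,v,.03))
E
```

```text
A
[4, 2, 0, 1, 1, -2, 2, -2, 3]
[21, 21, 20, 24, 20, 19, -2, 2, 1]
[24, 21, 20, 23, 25, 23, 21, 22, 16]
[22, 23, 23, 29, 28, 28, 24, 26, 0]
[0, 17, 22, 26, 29, 26, 19, 23, 1]
[2, -4, 25, 20, 22, 25, 25, 21, 0]
[-2, 0, 3, -2, -2, 4, 22, 14, 1]
B
[-1, -1, 23, 11, -2, -3, 1, 1, 1]
[20, 21, 22, 22, 22, 22, 23, 21, 11]
[23, 20, 23, 24, 20, 23, 25, 22, 2]
[18, 20, 22, 21, 23, 19, 21, 19, 0]
[0, 25, 19, 21, 25, 22, 25, 19, -2]
[3, -2, -3, 24, 20, 21, 28, 17, 1]
[0, 4, -3, 1, 0, -3, 3, 2, 1]
((134.3254852294922, 254.96170043945312), (48.02722930908203, 75.39989471435547), 12.380758285522461)
[[0.4217 0.4555 0.041 ]
 [0.6308 0.4168 0.041 ]
 [0.5996 0.2813 0.041 ]
 [0.3915 0.3227 0.041 ]] [0.2126502  0.13903172 0.2122387 ]
[[     0      0    560    420 234949]
 [   161    238     18     11    121]
 [   155    273     17     11    130]] [[279.62073046 209.44531792]
 [170.14049587 242.74380165]
 [163.09230769 277.38461538]]
((169.71620178222656, 242.70269775390625), (17.09749412536621, 9.370742797851562), 9.462322235107422) [array([0.5354, 0.3009, 0.022 ]), array([0.5622, 0.2969, 0.022 ]), array([0.5535, 0.2477, 0.022 ]), array([0.5267, 0.2518, 0.022 ])]
((163.0, 278.0), (10.0, 16.0), 90.0) [array([0.4575, 0.3151, 0.022 ]), array([0.4569, 0.269 , 0.022 ]), array([0.4284, 0.2685, 0.022 ]), array([0.4289, 0.3144, 0.022 ])]
[0.54259674 0.26649709 0.022     ] [0.54229876 0.26439411 0.03      ]
[0.44396391 0.28458083 0.022     ] [0.44436509 0.28234966 0.03      ]
```

View pics/z4.png

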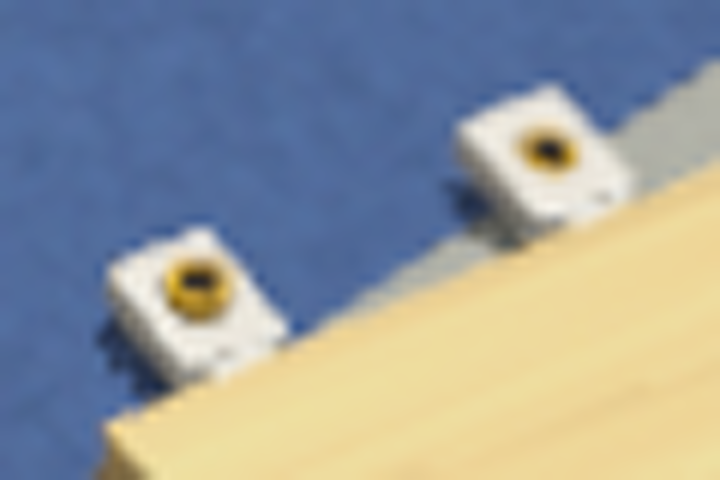

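```bash
python3 - <<'E'
from h import *
f=lambda x,y:(260+(x+.5)/4.2-.5,160+(y+.5)/4.2-.5)
for n,p,z in [('baseFL',(83,403),.02),('baseFR',(295,395),.02),('baseRL',(72,108),.02),('anvFL',(157,403),.06),('anvFR',(232,400),.06),('cap',(218,243),.26),('handL',(448,383),.323),('handR',(628,380),.323),('headFL',(153,328),.25),('headFR',(272,325),.25)]:
    print(n,onz('top',*f(*p),z).round(4))
d=np.load('pics/t0.npz')['d']
for p in [(218,243),(185,300),(195,390),(540,381)]:
    u,v=f(*p);u,v=round(u),round(v);print(atd('top',u,v,np.median(d[v-1:v+2,u-1:u+2])).round(3))
t=np.load('pics/t0.npz')['p'];hsv=cv2.cvtColor(t,cv2.COLOR_RGB2HSV)
r=cv2.inRange(hsv,(0,150,120),(6,255,255))|cv2.inRange(hsv,(174,150,120),(180,255,255))
n,l,st,ce=cv2.connectedComponentsWithStats(r)
for i in range(1,n):
  if 355<ce[i][0]<450 and 230<ce[i][1]<270:
    pts=np.argwhere(l==i)[:,::-1].astype(np.float32);rr=cv2.minAreaRect(pts);print(rr,onz('top',*rr[0],.323))
b=cv2.imread('pics/s0.png');cv2.imwrite('pics/z5.png',cv2.resize(b[170:280,205:305],None,fx=7,fy=5.4,interpolation=2))
E
```

```text
baseFL [ 0.5035 -0.0449  0.02  ]
baseFR [ 0.5073 -0.1928  0.02  ]
baseRL [ 0.7116 -0.0395  0.02  ]
anvFL [ 0.5028 -0.0941  0.06  ]
anvFR [ 0.5042 -0.1446  0.06  ]
cap [ 0.5902 -0.1176  0.26  ]
handL [ 0.5107 -0.2278  0.323 ]
handR [ 0.5111 -0.3206  0.323 ]
headFL [ 0.544  -0.0814  0.25  ]
headFR [ 0.5449 -0.1479  0.25  ]
[ 0.59  -0.118  0.27 ]
[ 0.56  -0.1    0.249]
[ 0.513 -0.12   0.06 ]
[ 0.512 -0.273  0.33 ]
((428.63531494140625, 250.01231384277344), (27.160722732543945, 6.6091084480285645), 5.19442892074585) [ 0.51081617 -0.36284735  0.323     ]
((387.5, 250.5), (5.0, 41.0), 90.0) [ 0.51081196 -0.27366963  0.323     ]
```

View pics/z5.png

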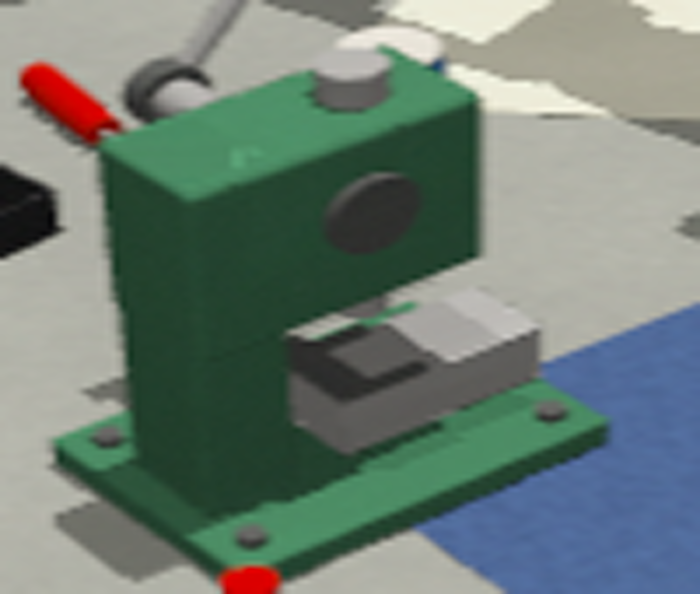

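```bash
cat >> h.py <<'E'
def go(x,y,z,head=None):
    s=get_state();R=Rq(s['orientation']);p=s['eef_pos']
    h=np.degrees(np.arctan2(R[1,0],R[0,0]))
    d=R.T@(np.array([x,y,z])-p)*100
    out=f"t={s['time']:.2f} p={np.round(p,4)} head={h:.2f} tilt={R[2,2]:.4f} F={np.round(s['force'],1)} op={s['opening']:.4f} q6={s['joint_pos'][5]:.2f} lin={d.round(2)}"
    if head is not None: out+=f" roll={np.radians((h-head+180)%360-180):.3f}"
    print(out)
E
python3 -c "
from h import *
go(.542,.265,.12,-11.5)"
```

```text
t=0.10 p=[ 0.1796 -0.5458  0.2306] head=-71.79 tilt=-1.0000 F=[-0.1  0.6  0.3] op=0.0857 q6=-0.02 lin=[-65.68 -59.76  11.17] roll=-1.052
```

```bash
python3 -m inch '[{"linear":[-65.7,-59.8,1],"roll":0,"claw":8.5},{"linear":[-65.7,-59.8,1],"roll":0,"claw":8.5},{"linear":[-65.7,-59.8,1],"roll":0,"claw":8.5},{"linear":[-65.7,-59.8,1],"roll":0,"claw":8.5},{"linear":[-65.7,-59.8,1],"roll":0,"claw":8.5}]' 60; python3 -c "
from h import *
go(.542,.265,.22,-11.5)"
```

```text
time: 0.52
eef_pos: [0.2648, -0.354, 0.2286]
orientation: [-0.001, 0.81, -0.587, -0.001]
force: [0.4, -0.1, 1.2]
opening: 0.0851
t=0.52 p=[ 0.2648 -0.354   0.2286] head=-71.85 tilt=-1.0000 F=[ 0.4 -0.1  1.2] op=0.0851 q6=0.30 lin=[-50.19 -45.62   0.98] roll=-1.053
```

```bash
python3 -m inch '[{"linear":[-50.2,-45.6,1],"roll":-1.05,"claw":8.5},{"linear":[-50.2,-45.6,1],"roll":-1.05,"claw":8.5},{"linear":[-50.2,-45.6,1],"roll":-1.05,"claw":8.5},{"linear":[-50.2,-45.6,1],"roll":-1.05,"claw":8.5},{"linear":[-50.2,-45.6,1],"roll":-1.05,"claw":8.5}]'; python3 -c "
from h import *
go(.542,.265,.22,-11.5)"
```

```text
time: 0.93
eef_pos: [0.3496, -0.1638, 0.2261]
orientation: [-0.001, 0.952, -0.306, -0.001]
force: [0.9, 0.3, 0.5]
opening: 0.0849
t=0.93 p=[ 0.3496 -0.1638  0.2261] head=-35.66 tilt=-1.0000 F=[0.9 0.3 0.5] op=0.0849 q6=0.15 lin=[ -9.36 -46.06   0.69] roll=-0.422
```

```bash
python3 -m inch '[{"linear":[-9.4,-46,1],"roll":-0.42,"claw":7},{"linear":[-9.4,-46,1],"roll":-0.42,"claw":7},{"linear":[-9.4,-46,1],"roll":-0.42,"claw":7},{"linear":[-9.4,-46,1],"roll":-0.42,"claw":7},{"linear":[-9.4,-46,1],"roll":-0.42,"claw":7}]'; python3 -c "
from h import *
go(.542,.265,.12,-11.5)"
```

```text
time: 1.35
eef_pos: [0.4344, 0.0266, 0.222]
orientation: [-0.001, 0.995, -0.1, -0.0]
force: [0.3, -0.4, -0.1]
opening: 0.0697
t=1.35 p=[0.4344 0.0266 0.222 ] head=-11.46 tilt=-1.0000 F=[ 0.3 -0.4 -0.1] op=0.0697 q6=0.23 lin=[  5.82 -25.48  10.24] roll=0.001
```

```bash
python3 -m inch '[{"linear":[5.8,-25.5,8],"roll":0,"claw":6},{"linear":[5.8,-25.5,8],"roll":0,"claw":6},{"linear":[5.8,-25.5,8],"roll":0,"claw":6},{"linear":[5.8,-25.5,8],"roll":0,"claw":6},{"linear":[5.8,-25.5,8],"roll":0,"claw":6}]'; python3 -c "
from h import *
go(.542,.265,.06,-11.5)"
```

```text
time: 1.77
eef_pos: [0.5157, 0.2086, 0.1608]
orientation: [-0.001, 0.995, -0.1, -0.001]
force: [-0.1, -0.8, 0.1]
opening: 0.0599
t=1.77 p=[0.5157 0.2086 0.1608] head=-11.42 tilt=-1.0000 F=[-0.1 -0.8  0.1] op=0.0599 q6=0.56 lin=[ 1.47 -6.04 10.08] roll=0.001
```

```bash
python3 -m inch '[{"linear":[1.5,-6,8],"roll":0,"claw":6},{"linear":[1.5,-6,10],"roll":0,"claw":6},{"linear":[1.5,-6,10],"roll":0,"claw":6},{"linear":[1.5,-6,10],"roll":0,"claw":6},{"linear":[1.5,-6,10],"roll":0,"claw":6}]'; python3 - <<'E'
from h import *
go(.542,.265,.006,-11.5)
p,d=shot('scene','s1')
p2,d2=shot('top','t1')
a=cv2.resize(p[240:340,320:420],None,fx=4,fy=5,interpolation=2)
b=cv2.resize(p2[200:300,120:220],None,fx=4,fy=5,interpolation=2)
cv2.imwrite('pics/z6.png',np.hstack([a,b])[:,:,::-1])
E
```

```text
time: 2.18
eef_pos: [0.5409, 0.2643, 0.0587]
orientation: [0.001, 0.995, -0.099, -0.003]
force: [0.3, 0.2, 0.5]
opening: 0.0598
t=2.18 p=[0.5409 0.2643 0.0587] head=-11.35 tilt=-1.0000 F=[0.3 0.2 0.5] op=0.0598 q6=0.63 lin=[ 0.13 -0.1   5.27] roll=0.003
```

View pics/z6.png

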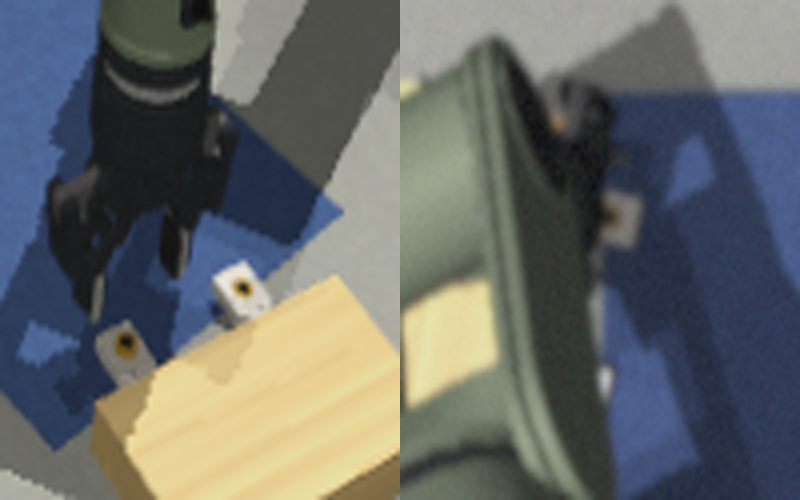

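```bash
python3 -m inch '[{"linear":[0.1,-0.1,3],"roll":0,"claw":6},{"linear":[0.1,-0.1,5],"roll":0,"claw":6},{"linear":[0.1,-0.1,5.4],"roll":0,"claw":6},{"linear":[0.1,-0.1,5.4],"roll":0,"claw":6},{"linear":[0.1,-0.1,5.4],"roll":0,"claw":6}]'; python3 - <<'E'
from h import *
go(.542,.265,.005,-11.5)
p,d=shot('scene','s2')
a=cv2.resize(p[240:340,310:410],None,fx=6,fy=6,interpolation=2)
cv2.imwrite('pics/z7.png',a[:,:,::-1])
E
```

```text
time: 2.7
eef_pos: [0.545, 0.2649, 0.0103]
orientation: [-0.002, 0.995, -0.1, 0.001]
force: [-0.4, -0.4, 0.2]
opening: 0.0602
t=2.70 p=[0.545  0.2649 0.0103] head=-11.49 tilt=-1.0000 F=[-0.4 -0.4  0.2] op=0.0602 q6=0.63 lin=[-0.29  0.05  0.53] roll=0.000
```

View pics/z7.png

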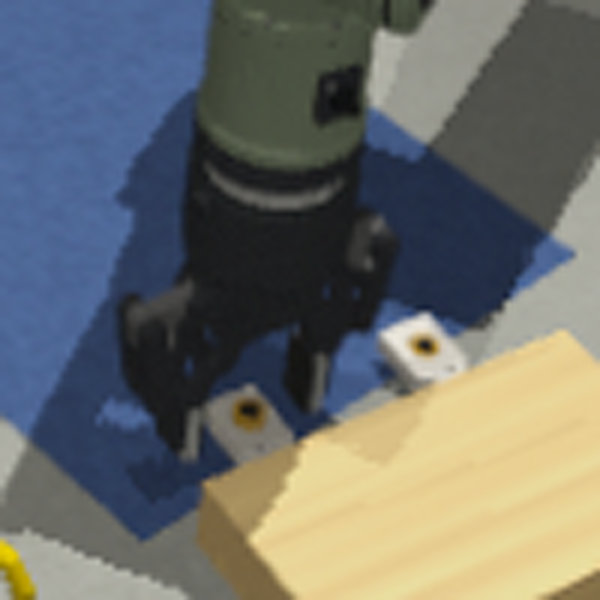

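```bash
python3 -m inch '[{"linear":[-0.3,0,0.3],"roll":0,"claw":5},{"linear":[-0.3,0,0.5],"roll":0,"claw":4},{"linear":[-0.3,0,0.5],"roll":0,"claw":4},{"linear":[-0.3,0,0.5],"roll":0,"claw":2},{"linear":[-0.3,0,0.5],"roll":0,"claw":2}]' 60; python3 -c "
from h import *
go(.542,.265,.005,-11.5)"
```

```text
time: 3.17
eef_pos: [0.5424, 0.2659, 0.0059]
orientation: [-0.002, 0.995, -0.1, 0.002]
force: [-1.7, -0.3, 3.4]
opening: 0.0264
t=3.17 p=[0.5424 0.2659 0.0059] head=-11.47 tilt=-1.0000 F=[-1.7 -0.3  3.4] op=0.0264 q6=0.63 lin=[-0.02  0.09  0.09] roll=0.001
```

```bash
python3 -m inch '[{"linear":[0,0,0],"roll":0,"claw":2},{"linear":[0,0,0],"roll":0,"claw":1},{"linear":[0,0,0],"roll":0,"claw":1},{"linear":[0,0,0],"roll":0,"claw":1},{"linear":[0,0,0],"roll":0,"claw":1}]' 60; python3 -c "
from h import *
go(.542,.265,.005,-11.5)"
```

```text
time: 3.58
eef_pos: [0.5424, 0.2659, 0.006]
orientation: [-0.002, 0.995, -0.1, 0.002]
force: [-1.1, 0.5, 2.8]
opening: 0.0265
t=3.58 p=[0.5424 0.2659 0.006 ] head=-11.47 tilt=-1.0000 F=[-1.1  0.5  2.8] op=0.0265 q6=0.63 lin=[-0.02  0.1   0.1 ] roll=0.001
```

```bash
python3 -m inch '[{"linear":[0,0,-0.4],"roll":0,"claw":1},{"linear":[0,2,-0.4],"roll":0,"claw":1},{"linear":[0,4,-0.4],"roll":0,"claw":1},{"linear":[0,6.5,-0.4],"roll":0,"claw":1},{"linear":[0,9,-0.4],"roll":0,"claw":1}]'; python3 -c "
from h import *
go(.50,.09,.1)"
```

```text
time: 4.0
eef_pos: [0.5241, 0.177, 0.0094]
orientation: [-0.002, 0.995, -0.099, 0.002]
force: [0.4, -0.1, -1.1]
opening: 0.0265
t=4.00 p=[0.5241 0.177  0.0094] head=-11.41 tilt=-1.0000 F=[ 0.4 -0.1 -1.1] op=0.0265 q6=0.50 lin=[-0.61  8.97 -9.1 ]
```

```bash
python3 -m inch '[{"linear":[0,2,0],"roll":0,"claw":1},{"linear":[0,4,-0.2],"roll":0,"claw":1},{"linear":[0,6,-1],"roll":0,"claw":1},{"linear":[0,6,-2],"roll":0,"claw":1},{"linear":[0,6,-2.5],"roll":0,"claw":1}]'; python3 - <<'E'
from h import *
go(.53,.07,.006,91.5)
p,d=shot('scene','s3')
a=cv2.resize(p[190:340,260:420],None,fx=4,fy=4,interpolation=2)
cv2.imwrite('pics/z8.png',a[:,:,::-1])
E
```

```text
time: 4.42
eef_pos: [0.5125, 0.1175, 0.0351]
orientation: [-0.002, 0.995, -0.1, 0.002]
force: [0.5, 0.2, -0.6]
opening: 0.0265
t=4.42 p=[0.5125 0.1175 0.0351] head=-11.52 tilt=-1.0000 F=[ 0.5  0.2 -0.6] op=0.0265 q6=0.40 lin=[2.65 4.32 2.9 ] roll=-1.798
```

View pics/z8.png

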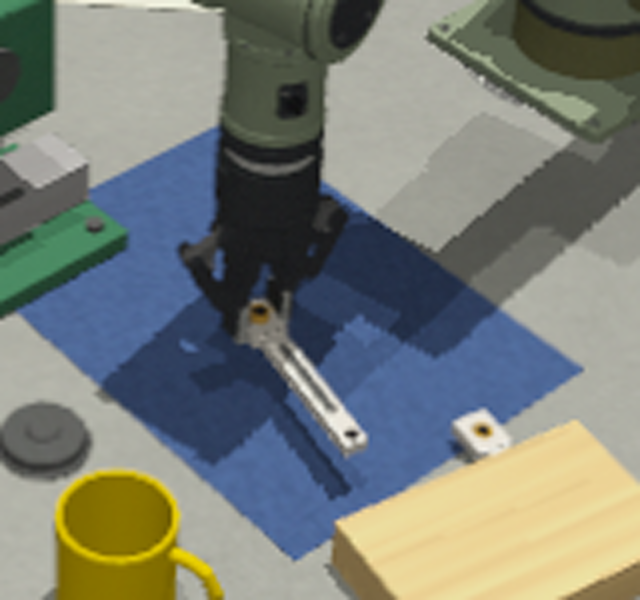

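```bash
python3 -m inch '[{"linear":[1,2,-2],"roll":-1,"claw":1},{"linear":[2,3,-2],"roll":-1,"claw":1},{"linear":[2.6,4.3,-2],"roll":-1,"claw":1},{"linear":[2.6,4.3,-2],"roll":-1,"claw":1},{"linear":[2.6,4.3,-2],"roll":-1,"claw":1}]'; python3 -m inch '[{"linear":[0,0,0],"roll":-1,"claw":1},{"linear":[0,0,0],"roll":-1,"claw":1},{"linear":[0,0,0],"roll":-1,"claw":1},{"linear":[0,0,0],"roll":-1,"claw":1},{"linear":[0,0,0],"roll":-1,"claw":1}]';  python3 -c "
from h import *
go(.53,.07,.006,91.5)"
```

```text
time: 4.88
eef_pos: [0.5312, 0.0713, 0.0559]
orientation: [-0.001, 0.977, 0.214, 0.004]
force: [-0.0, -0.7, -1.4]
opening: 0.0262
time: 5.3
eef_pos: [0.5318, 0.0725, 0.0559]
orientation: [0.0, 0.863, 0.505, 0.004]
force: [0.3, -0.5, -1.5]
opening: 0.0266
t=5.30 p=[0.5318 0.0725 0.0559] head=60.64 tilt=-1.0000 F=[ 0.3 -0.5 -1.5] op=0.0266 q6=-0.95 lin=[-0.34 -0.05  4.98] roll=-0.539
```

```bash
python3 -m inch '[{"linear":[-0.2,0,1.5],"roll":-0.54,"claw":1},{"linear":[-0.2,0,3],"roll":-0.54,"claw":1},{"linear":[-0.2,0,4.3],"roll":-0.54,"claw":1},{"linear":[-0.2,0,4.8],"roll":-0.54,"claw":1},{"linear":[-0.2,0,4.8],"roll":-0.54,"claw":1}]'; python3 -c "
from h import *
go(.53,.07,.001,91.5)"
```

```text
time: 5.72
eef_pos: [0.5307, 0.0721, 0.0063]
orientation: [0.001, 0.695, 0.719, 0.003]
force: [0.2, -0.3, -0.8]
opening: 0.0264
t=5.72 p=[0.5307 0.0721 0.0063] head=91.95 tilt=-1.0000 F=[ 0.2 -0.3 -0.8] op=0.0264 q6=-1.50 lin=[-0.21 -0.08  0.53] roll=0.008
```

```bash
python3 -m inch '[{"linear":[0,0,0.3],"roll":0,"claw":1},{"linear":[0,0,0.5],"roll":0,"claw":1},{"linear":[0,0,0.6],"roll":0,"claw":1},{"linear":[0,0,0.6],"roll":0,"claw":1},{"linear":[0,0,0.6],"roll":0,"claw":1}]'; python3 -c "
from h import *
go(.53,.07,.001,91.5)"
```

```text
time: 6.13
eef_pos: [0.531, 0.0723, 0.0004]
orientation: [0.001, 0.695, 0.719, 0.004]
force: [-0.5, 0.6, -2.0]
opening: 0.0262
t=6.13 p=[5.31e-01 7.23e-02 4.00e-04] head=91.93 tilt=-1.0000 F=[-0.5  0.6 -2. ] op=0.0262 q6=-1.50 lin=[-0.22 -0.11 -0.06] roll=0.007
```

```bash
python3 -m inch '[{"linear":[0,0,0.1],"roll":0,"claw":2.8},{"linear":[0,0,0.1],"roll":0,"claw":3.2},{"linear":[0,0,0.1],"roll":0,"claw":4},{"linear":[0,0,0],"roll":0,"claw":5},{"linear":[0,0,-3],"roll":0,"claw":6}]'; python3 - <<'E'
from h import *
go(.405,.072,.05,91.5)
shot('scene','s4')
E
```

```text
time: 6.55
eef_pos: [0.5271, 0.0717, 0.0266]
orientation: [-0.003, 0.695, 0.719, -0.001]
force: [0.1, 0.4, -0.2]
opening: 0.0593
t=6.55 p=[0.5271 0.0717 0.0266] head=91.91 tilt=-1.0000 F=[ 0.1  0.4 -0.2] op=0.0593 q6=-1.50 lin=[  0.45 -12.21  -2.28] roll=0.007
```

```bash
python3 -m inch '[{"linear":[0,0,-3],"roll":0,"claw":6},{"linear":[0.2,-4,-3.5],"roll":0,"claw":6},{"linear":[0.4,-8,-3.5],"roll":0,"claw":6},{"linear":[0.4,-12.2,-3.5],"roll":0,"claw":6},{"linear":[0.4,-12.2,-3.5],"roll":0,"claw":6}]'; python3 - <<'E'
from h import *
go(.405,.072,.002,91.5)
p,d=shot('scene','s5');p2,d2=shot('top','t5')
a=cv2.resize(p[200:300,260:360],None,fx=4,fy=5,interpolation=2)
b=cv2.resize(p2[210:310,180:280],None,fx=4,fy=5,interpolation=2)
cv2.imwrite('pics/z9.png',np.hstack([a,b])[:,:,::-1])
E
```

```text
time: 7.02
eef_pos: [0.3979, 0.0707, 0.0663]
orientation: [-0.003, 0.695, 0.719, -0.001]
force: [-1.8, -0.7, -0.6]
opening: 0.0597
t=7.02 p=[0.3979 0.0707 0.0663] head=91.95 tilt=-1.0000 F=[-1.8 -0.7 -0.6] op=0.0597 q6=-1.46 lin=[0.09 0.75 6.43] roll=0.008
```

View pics/z9.png

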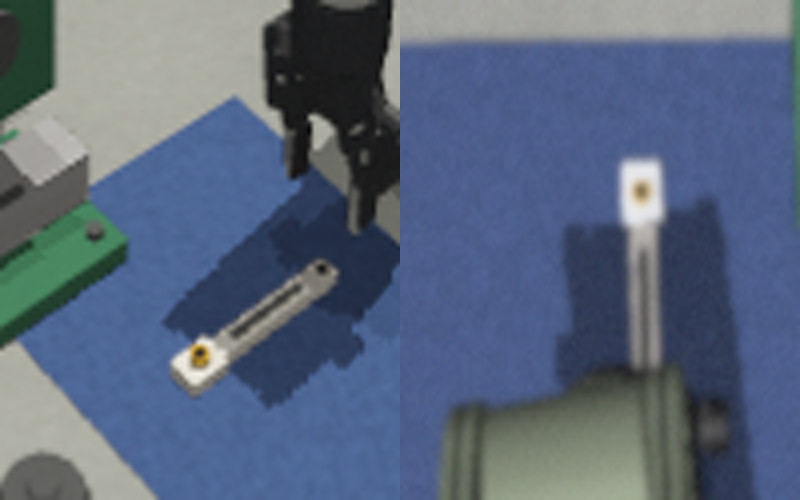

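```bash
python3 - <<'E'
from h import *
print(onz('top',240.0,247.7,.019),onz('scene',340,253.4,.012),onz('scene',309.5,270.4,.019))
p=np.load('pics/t5.npz')['p'];hsv=cv2.cvtColor(p,cv2.COLOR_RGB2HSV)
w=cv2.inRange(hsv,(0,0,185),(180,60,255));w[:, :225]=0;w[:,255:]=0;w[:235]=0;w[258:]=0
pts=np.argwhere(w)[:,::-1].astype(np.float32);r=cv2.minAreaRect(pts);print(r,onz('top',*r[0],.012))
g=hsv[270,232:250];print(g.tolist())
for v in (262,268,274,280):
    row=p[v,225:260].astype(int);m=np.where(row[:,0]>row[:,2]-12)[0]+225;c=m[(m>228)&(m<255)];print(v,c.min(),c.max(),onz('top',(c.min()+c.max())/2,v,.012))
E
```

```text
[0.52770137 0.07000398 0.019     ] [0.39755831 0.07014584 0.012     ] [0.53038275 0.07494075 0.019     ]
((240.0, 248.5), (10.0, 13.0), 0.0) [0.52552237 0.07062498 0.012     ]
[[114, 106, 91], [112, 109, 84], [114, 110, 86], [112, 106, 89], [113, 67, 95], [120, 20, 116], [150, 2, 139], [8, 8, 136], [8, 10, 106], [0, 3, 98], [10, 12, 129], [0, 6, 136], [131, 18, 114], [114, 67, 91], [111, 106, 84], [113, 112, 84], [112, 122, 86], [112, 114, 87]]
262 237 244 [0.48605523 0.06918336 0.012     ]
268 237 244 [0.46861414 0.06919613 0.012     ]
274 238 244 [0.45121171 0.06774987 0.012     ]
280 238 244 [0.43388265 0.06776551 0.012     ]
```

```bash
python3 -m inch '[{"linear":[-0.2,0.9,3],"roll":0,"claw":5},{"linear":[-0.2,0.9,5],"roll":0,"claw":5},{"linear":[-0.2,0.9,6],"roll":0,"claw":5},{"linear":[-0.2,0.9,6],"roll":0,"claw":5},{"linear":[-0.2,0.9,6],"roll":0,"claw":5}]'; python3 -c "
from h import *
go(.407,.069,.002,91.5)"
```

```text
time: 7.53
eef_pos: [0.4196, 0.0705, 0.0082]
orientation: [0.002, 0.695, 0.719, 0.005]
force: [-0.4, -0.3, 0.5]
opening: 0.05
t=7.53 p=[0.4196 0.0705 0.0082] head=91.92 tilt=-0.9999 F=[-0.4 -0.3  0.5] op=0.0500 q6=-1.47 lin=[-0.11 -1.27  0.61] roll=0.007
```

```bash
python3 -m inch '[{"linear":[-0.1,-1.2,0.2],"roll":0,"claw":5},{"linear":[-0.1,-1.2,0.6],"roll":0,"claw":5},{"linear":[-0.1,-1.2,0.6],"roll":0,"claw":4},{"linear":[-0.1,-1.2,0.6],"roll":0,"claw":3},{"linear":[-0.1,-1.2,0.6],"roll":0,"claw":1}]' 80;python3 -m inch '[{"linear":[0,0,0],"roll":0,"claw":0.5},{"linear":[0,0,0],"roll":0,"claw":0.5},{"linear":[0,0,0],"roll":0,"claw":0.5},{"linear":[0,0,0],"roll":0,"claw":0.5},{"linear":[0,0,0],"roll":0,"claw":0.5}]'; python3 -c "
from h import *
go(.45,-.117,.06,91.5)"
```

```text
time: 7.95
eef_pos: [0.4088, 0.0693, 0.0026]
orientation: [0.003, 0.695, 0.719, 0.006]
force: [0.1, -0.1, -0.3]
opening: 0.0191
time: 8.37
eef_pos: [0.4096, 0.0694, 0.0029]
orientation: [0.003, 0.695, 0.719, 0.007]
force: [1.2, -0.7, 4.8]
opening: 0.0155
t=8.37 p=[0.4096 0.0694 0.0029] head=91.93 tilt=-0.9999 F=[ 1.2 -0.7  4.8] op=0.0155 q6=-1.47 lin=[-18.74   3.5   -5.74] roll=0.007
```

```bash
python3 -m inch '[{"linear":[0,0,-2],"roll":0,"claw":0.5},{"linear":[0,-1,-5],"roll":0,"claw":0.5},{"linear":[-1,-3,-8],"roll":0,"claw":0.5},{"linear":[-4,-5,-9],"roll":0,"claw":0.5},{"linear":[-8,-5,-9],"roll":0,"claw":0.5}]'; python3 - <<'E'
from h import *
p,d=shot('scene','s6')
a=cv2.resize(p[150:300,220:370],None,fx=4,fy=4,interpolation=2)
cv2.imwrite('pics/z10.png',a[:,:,::-1])
go(.37,-.120,.085,91.5)
E
```

```text
time: 8.78
eef_pos: [0.3577, -0.0119, 0.0932]
orientation: [0.003, 0.693, 0.721, 0.007]
force: [0.1, 0.2, -2.3]
opening: 0.0151
t=8.83 p=[ 0.3596 -0.0192  0.0927] head=91.79 tilt=-0.9999 F=[ 1.1 -3.3 -1.8] op=0.0153 q6=-1.69 lin=[-10.11   0.71   0.78] roll=0.005
```

View pics/z10.png

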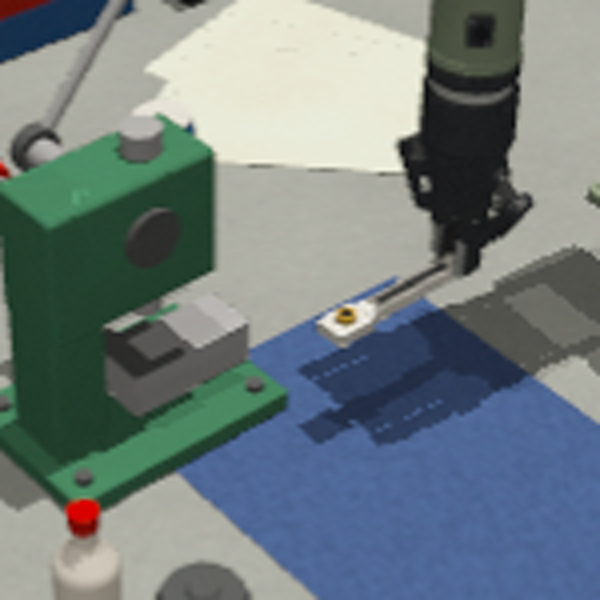

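```bash
python3 -m inch '[{"linear":[-3,0.7,0.8],"roll":0.005,"claw":0.5},{"linear":[-6,0.7,0.8],"roll":0.005,"claw":0.5},{"linear":[-9,0.7,0.8],"roll":0.005,"claw":0.5},{"linear":[-10.1,0.7,0.8],"roll":0.005,"claw":0.5},{"linear":[-10.1,0.7,0.8],"roll":0.005,"claw":0.5}]'; python3 - <<'E'
from h import *
p,d=shot('top','t7');go(.37,-.120,.08,91.5)
a=cv2.resize(p[170:320,260:410],None,fx=4,fy=4,interpolation=2)
p,d=shot('scene','s7')
b=cv2.resize(p[160:260,210:310],None,fx=4,fy=6,interpolation=2)
cv2.imwrite('pics/z11a.png',a[:,:,::-1])
cv2.imwrite('pics/z11.png',b[:,:,::-1])
E
```

```text
time: 9.25
eef_pos: [0.3699, -0.1219, 0.0844]
orientation: [0.005, 0.699, 0.715, 0.005]
force: [-0.4, -0.1, -2.1]
opening: 0.0156
t=9.30 p=[ 0.3694 -0.1206  0.0843] head=91.34 tilt=-0.9999 F=[ 0.2  0.5 -0.9] op=0.0150 q6=-1.95 lin=[0.06 0.06 0.43] roll=-0.003
```

View pics/z11a.png

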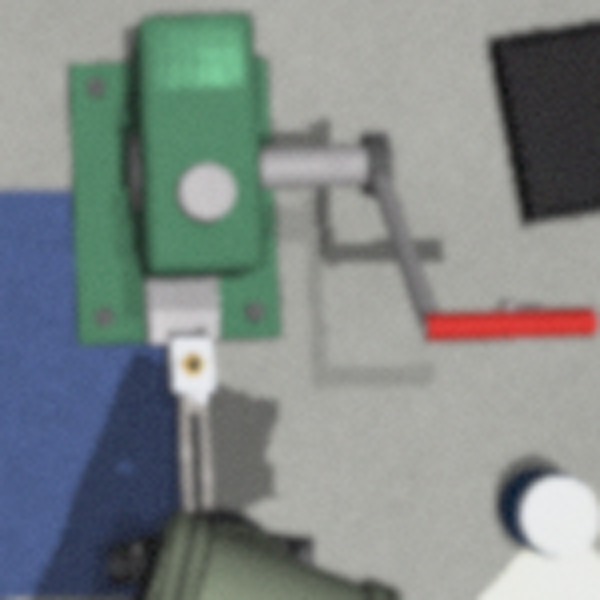

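View pics/z11.png

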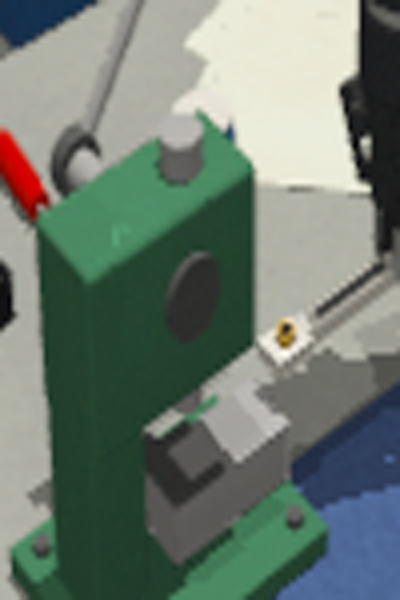

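```bash
python3 - <<'E'
from h import *
f=lambda x,y:(260+(x+.5)/4-.5,170+(y+.5)/4-.5)
g=lambda x,y:(210+(x+.5)/4-.5,160+(y+.5)/6-.5)
print('bush',onz('top',*f(193.5,363),.1005),onz('scene',*g(287,332),.1005))
print('bar',onz('top',*f(199.5,490),.0935),onz('top',*f(195,410),.0935))
print('anv',onz('top',*f(148,340),.06),onz('top',*f(217,338),.06))
E
```

```text
bush [ 0.48940137 -0.12136247  0.1005    ] [ 0.49140256 -0.11239769  0.1005    ]
bar [ 0.40390121 -0.12439334  0.0935    ] [ 0.45754966 -0.1223804   0.0935    ]
anv [ 0.50545696 -0.09307231  0.06      ] [ 0.50629534 -0.14181956  0.06      ]
```

```bash
python3 -m inch '[{"linear":[0.3,1,1],"roll":0,"claw":0.5},{"linear":[0.5,3,1],"roll":0,"claw":0.5},{"linear":[0.5,5,1],"roll":0,"claw":0.5},{"linear":[0.5,7,1],"roll":0,"claw":0.5},{"linear":[0.5,8,1],"roll":0,"claw":0.5}]'; python3 - <<'E'
from h import *
go(.468,-.1157,.067,91.5)
p,d=shot('scene','s8')
b=cv2.resize(p[190:260,225:295],None,fx=8,fy=8,interpolation=2)
cv2.imwrite('pics/z12.png',b[:,:,::-1])
E
```

```text
time: 9.77
eef_pos: [0.4513, -0.1114, 0.0753]
orientation: [0.005, 0.697, 0.717, 0.006]
force: [0.4, 0.4, -1.1]
opening: 0.0155
t=9.77 p=[ 0.4513 -0.1114  0.0753] head=91.55 tilt=-0.9999 F=[ 0.4  0.4 -1.1] op=0.0155 q6=-1.87 lin=[-0.47  1.65  0.86] roll=0.001
```

View pics/z12.png

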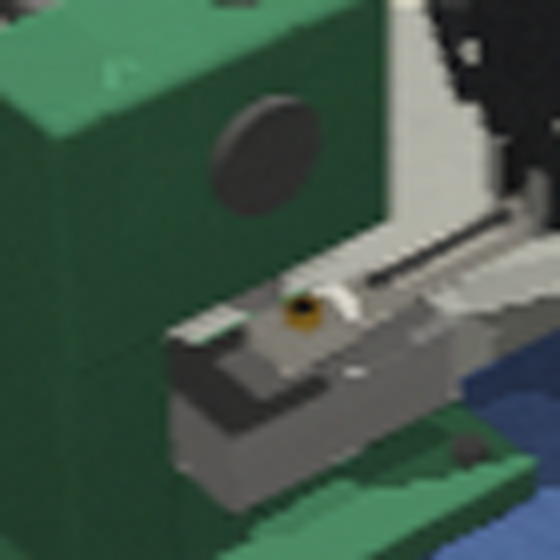

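```bash
python3 -m inch '[{"linear":[-0.4,0.3,0.2],"roll":0,"claw":0.5},{"linear":[-0.4,0.7,0.3],"roll":0,"claw":0.5},{"linear":[-0.4,1,0.3],"roll":0,"claw":0.5},{"linear":[-0.4,1.2,0.4],"roll":0,"claw":0.5},{"linear":[-0.4,1.2,0.4],"roll":0,"claw":0.5}]'; python3 - <<'E'
from h import *
go(.468,-.1157,.065,91.5)
p,d=shot('scene','s9')
b=cv2.resize(p[190:260,225:295],None,fx=8,fy=8,interpolation=2)
cv2.imwrite('pics/z13.png',b[:,:,::-1])
E
```

```text
time: 10.23
eef_pos: [0.4645, -0.1155, 0.0715]
orientation: [0.005, 0.698, 0.717, 0.006]
force: [0.3, -0.1, -1.3]
opening: 0.0152
t=10.23 p=[ 0.4645 -0.1155  0.0715] head=91.54 tilt=-0.9999 F=[ 0.3 -0.1 -1.3] op=0.0152 q6=-1.88 lin=[-0.03  0.34  0.66] roll=0.001
```

View pics/z13.png

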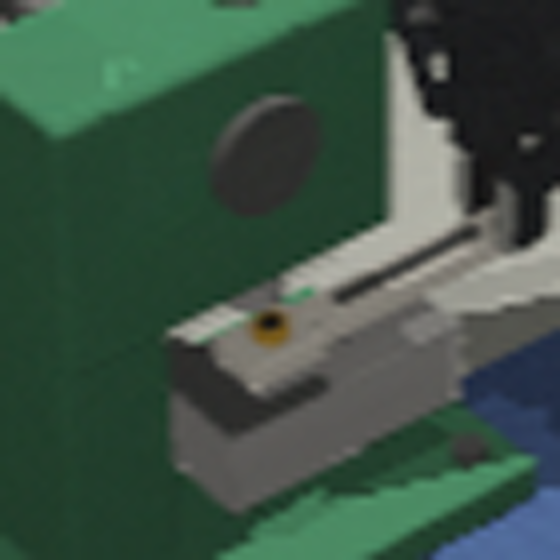

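```bash
python3 -m inch '[{"linear":[0,0,0.2],"roll":0,"claw":0.5},{"linear":[0,0,0.4],"roll":0,"claw":0.5},{"linear":[0,0,0.6],"roll":0,"claw":0.5},{"linear":[0,0,0.7],"roll":0,"claw":0.5},{"linear":[0,0,0.7],"roll":0,"claw":0.5}]'; python3 - <<'E'
from h import *
go(.468,-.1157,.063,91.5)
p,d=shot('scene','s10')
b=cv2.resize(p[190:260,225:295],None,fx=8,fy=8,interpolation=2)
cv2.imwrite('pics/z14.png',b[:,:,::-1])
E
```

```text
time: 10.7
eef_pos: [0.464, -0.1154, 0.0643]
orientation: [0.005, 0.698, 0.716, 0.006]
force: [1.3, 0.2, -1.0]
opening: 0.0155
t=10.70 p=[ 0.464  -0.1154  0.0643] head=91.53 tilt=-0.9999 F=[ 1.3  0.2 -1. ] op=0.0155 q6=-1.88 lin=[-0.04  0.39  0.13] roll=0.001
```

View pics/z14.png

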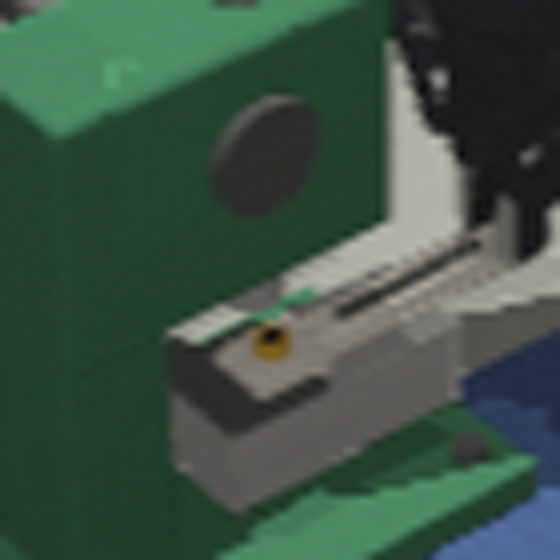

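```bash
python3 -m inch '[{"linear":[0,0,0.1],"roll":0,"claw":0.5},{"linear":[0,0,0.15],"roll":0,"claw":0.5},{"linear":[0,0,0.15],"roll":0,"claw":0.5},{"linear":[0,0.2,0.15],"roll":0,"claw":0.5},{"linear":[0,0.4,0.15],"roll":0,"claw":0.5}]'; python3 -c "
from h import *
go(.47,-.1157,.063,91.5)"
```

```text
time: 11.17
eef_pos: [0.4684, -0.1153, 0.063]
orientation: [0.005, 0.698, 0.716, 0.006]
force: [0.2, -0.0, -1.9]
opening: 0.0155
t=11.17 p=[ 0.4684 -0.1153  0.063 ] head=91.53 tilt=-0.9999 F=[ 0.2 -0.  -1.9] op=0.0155 q6=-1.87 lin=[-0.04  0.16  0.01] roll=0.001
```

```bash
python3 -m inch '[{"linear":[0,0.1,0],"roll":0,"claw":0.5},{"linear":[0,0.2,0],"roll":0,"claw":0.5},{"linear":[0,0.3,0],"roll":0,"claw":0.5},{"linear":[0,0.3,0],"roll":0,"claw":0.5},{"linear":[0,0.3,0],"roll":0,"claw":0.5}]'; python3 -c "
from h import *
go(.47,-.1157,.063,91.5)"
```

```text
time: 11.58
eef_pos: [0.4706, -0.1152, 0.063]
orientation: [0.004, 0.698, 0.717, 0.006]
force: [-3.4, -0.1, -0.1]
opening: 0.0154
t=11.58 p=[ 0.4706 -0.1152  0.063 ] head=91.54 tilt=-0.9999 F=[-3.4 -0.1 -0.1] op=0.0154 q6=-1.87 lin=[-0.05 -0.07 -0.  ] roll=0.001
```

```bash
python3 -m inch '[{"linear":[0,0,0.1],"roll":0,"claw":0.5},{"linear":[0,0.1,0.1],"roll":0,"claw":0.5},{"linear":[0,0.2,0.1],"roll":0,"claw":0.5},{"linear":[0,0.3,0.1],"roll":0,"claw":0.5},{"linear":[0,0.3,0.1],"roll":0,"claw":0.5}]'; python3 -c "
from h import *
go(.47,-.1157,.063,91.5)"
```

```text
time: 12.0
eef_pos: [0.4706, -0.1152, 0.0622]
orientation: [0.002, 0.697, 0.717, 0.004]
force: [-10.1, -2.5, 9.7]
opening: 0.0152
t=12.00 p=[ 0.4706 -0.1152  0.0622] head=91.58 tilt=-1.0000 F=[-10.1  -2.5   9.7] op=0.0152 q6=-1.87 lin=[-0.05 -0.06 -0.08] roll=0.001
```

```bash
python3 -m inch '[{"linear":[0,0,0],"roll":0,"claw":0.5},{"linear":[0,0,0],"roll":0,"claw":2},{"linear":[0,0,0],"roll":0,"claw":3.5},{"linear":[0,0,0],"roll":0,"claw":5},{"linear":[0,0,0],"roll":0,"claw":5}]'; python3 - <<'E'
from h import *
p,d=shot('scene','s11')
go(.465,-.12,.16,91.5)
b=cv2.resize(p[190:260,225:295],None,fx=8,fy=8,interpolation=2)
cv2.imwrite('pics/z15.png',b[:,:,::-1])
E
```

```text
time: 12.42
eef_pos: [0.4711, -0.1151, 0.0622]
orientation: [0.002, 0.697, 0.717, 0.004]
force: [0.1, -0.5, -0.1]
opening: 0.0497
t=12.47 p=[ 0.471  -0.1151  0.0621] head=91.59 tilt=-1.0000 F=[ 0.3 -0.4 -0.2] op=0.0496 q6=-1.87 lin=[-0.45 -0.53 -9.79] roll=0.002
```

View pics/z15.png

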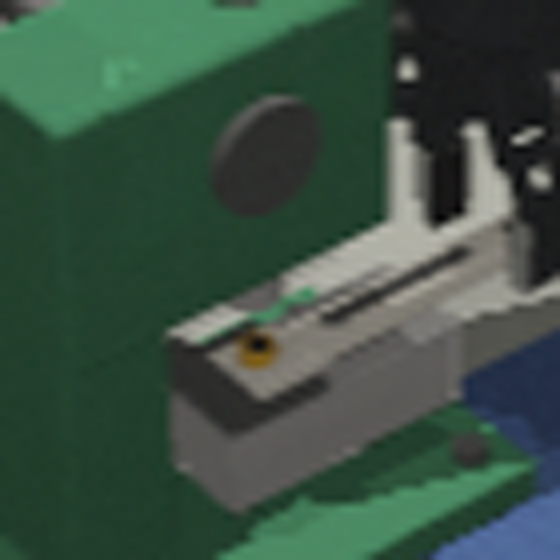

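```bash
python3 -m inch '[{"linear":[0,0,-3],"roll":0,"claw":5},{"linear":[0,-1,-6],"roll":0,"claw":5},{"linear":[0,-3,-10],"roll":0,"claw":6},{"linear":[0,-7,-14],"roll":0,"claw":7},{"linear":[0,-11,-18],"roll":0,"claw":7}]'; python3 -m inch '[{"linear":[0,0,-4],"roll":0,"claw":7},{"linear":[-2,0,-8],"roll":0,"claw":7},{"linear":[-6,0,-12],"roll":0,"claw":7},{"linear":[-10,0,-15],"roll":0,"claw":7},{"linear":[-13,0,-17],"roll":0,"claw":7}]'; python3 - <<'E'
from h import *
p,d=shot('top','t12')
go(.511,-.28,.42,91.5)
b=cv2.resize(p[170:320,260:450],None,fx=4.2,fy=4,interpolation=2)
cv2.imwrite('pics/z16.png',b[:,:,::-1])
p,d=shot('scene','s12')
b=cv2.resize(p[190:260,225:295],None,fx=8,fy=8,interpolation=2)
cv2.imwrite('pics/z17.png',b[:,:,::-1])
E
```

```text
time: 12.88
eef_pos: [0.3823, -0.1178, 0.2196]
orientation: [0.003, 0.697, 0.717, 0.004]
force: [-0.5, -0.2, 0.4]
opening: 0.0702
time: 13.3
eef_pos: [0.384, -0.2325, 0.3799]
orientation: [0.004, 0.697, 0.718, 0.004]
force: [1.6, 0.2, -0.0]
opening: 0.0699
t=13.35 p=[ 0.386  -0.2394  0.3836] head=91.45 tilt=-0.9998 F=[ 3.1 -5.6  4.3] op=0.0699 q6=-2.18 lin=[-4.42 12.46 -3.38] roll=-0.001
```

View pics/z16.png

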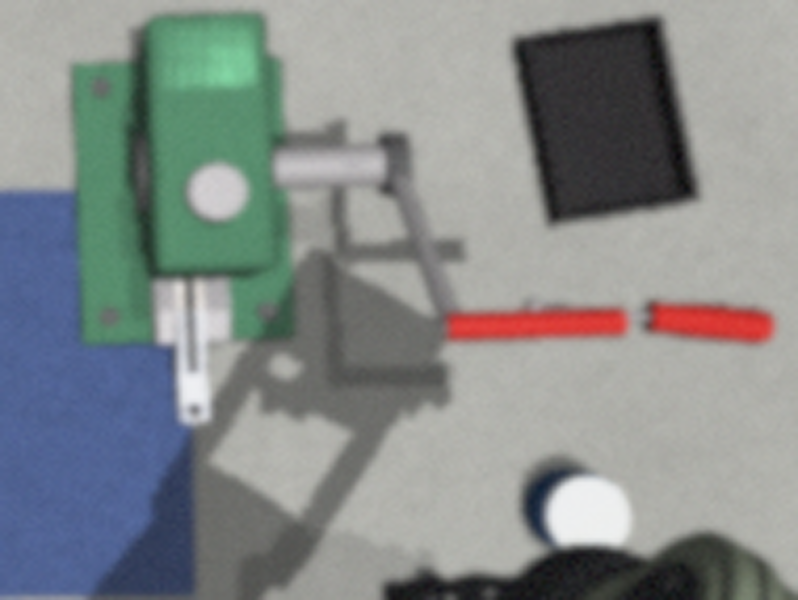

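View pics/z17.png

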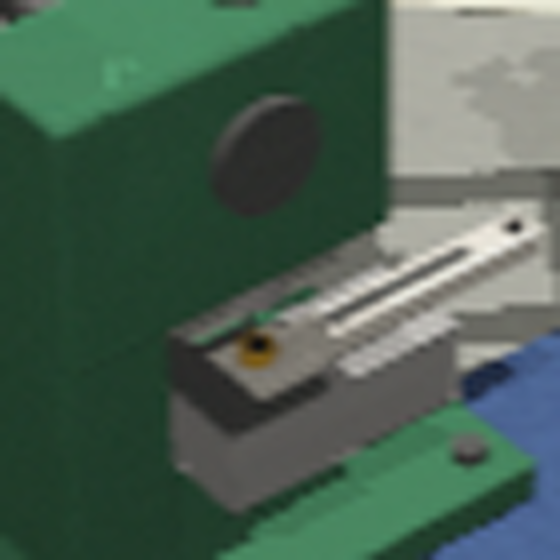

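```bash
python3 - <<'E'
from h import *
f=lambda x,y:(260+(x+.5)/4.2-.5,170+(y+.5)/4-.5)
print('tail end',onz('top',*f(195,424),.072),'anvil front',onz('top',*f(193,343),.06),'bar at front',onz('top',*f(192,300),.072),'anv mid',onz('top',*f(193,300),.06))
print('hand',onz('top',*f(450,325),.323),onz('top',*f(628,322),.323))
g=lambda x,y:(225+(x+.5)/8-.5,190+(y+.5)/8-.5)
print('bush scene',onz('scene',*g(258,346),.079),'tail dot',onz('scene',*g(514,227),.072),'anvil back-left top corner',onz('scene',*g(236,432),.06))
E
```

```text
tail end [ 0.44714075 -0.11760516  0.072     ] anvil front [ 0.50305965 -0.11829113  0.06      ] bar at front [ 0.53295276 -0.11721173  0.072     ] anv mid [ 0.5333056  -0.11885436  0.06      ]
hand [ 0.51053002 -0.22885307  0.323     ] [ 0.51106922 -0.32055012  0.323     ]
bush scene [ 0.59189217 -0.10932086  0.079     ] tail dot [ 0.45895478 -0.11392151  0.072     ] anvil back-left top corner [ 0.61649582 -0.0910166   0.06      ]
```

```bash
python3 -m inch '[{"linear":[-4,0,-2],"roll":1.57,"claw":6},{"linear":[-4,0,-2],"roll":1.57,"claw":6},{"linear":[-4,4,-2],"roll":1.57,"claw":6},{"linear":[-4,8,-2],"roll":1.57,"claw":6},{"linear":[-4,12,-2],"roll":1.57,"claw":6}]'; python3 -c "
from h import *
go(.511,-.278,.385,1.5)"
```

```text
time: 13.82
eef_pos: [0.5072, -0.2726, 0.4025]
orientation: [0.002, 0.885, 0.465, 0.006]
force: [0.1, -1.2, 0.4]
opening: 0.0599
t=13.82 p=[ 0.5072 -0.2726  0.4025] head=55.40 tilt=-0.9999 F=[ 0.1 -1.2  0.4] op=0.0599 q6=-1.48 lin=[-0.25  0.6   1.76] roll=0.941
```

```bash
python3 -m inch '[{"linear":[-0.2,0.6,1.8],"roll":0.94,"claw":6},{"linear":[-0.2,0.6,1.8],"roll":0.94,"claw":6},{"linear":[-0.2,0.6,1.8],"roll":0.94,"claw":6},{"linear":[-0.2,0.6,1.8],"roll":0.94,"claw":6},{"linear":[-0.2,0.6,1.8],"roll":0.94,"claw":6}]'; python3 -m inch '[{"linear":[0,0,0],"roll":0.315,"claw":6},{"linear":[0,0,0],"roll":0.315,"claw":6},{"linear":[0,0,0],"roll":0.315,"claw":6},{"linear":[0,0,0],"roll":0.315,"claw":6},{"linear":[0,0,0],"roll":0.315,"claw":6}]'; python3 - <<'E'
from h import *
go(.511,-.278,.303,1.5)
p,d=shot('scene','s13')
b=cv2.resize(p[100:250,180:330],None,fx=4,fy=4,interpolation=2)
cv2.imwrite('pics/z18.png',b[:,:,::-1])
E
```

```text
time: 14.23
eef_pos: [0.5114, -0.2765, 0.3832]
orientation: [-0.0, 0.985, 0.171, 0.006]
force: [0.1, 0.2, 0.4]
opening: 0.0601
time: 14.65
eef_pos: [0.5114, -0.2758, 0.3823]
orientation: [-0.002, 1.0, 0.016, 0.005]
force: [-0.6, -0.1, 0.9]
opening: 0.0603
t=14.65 p=[ 0.5114 -0.2758  0.3823] head=1.80 tilt=-0.9999 F=[-0.6 -0.1  0.9] op=0.0603 q6=-0.55 lin=[-0.13  0.25  7.93] roll=0.005
```

View pics/z18.png

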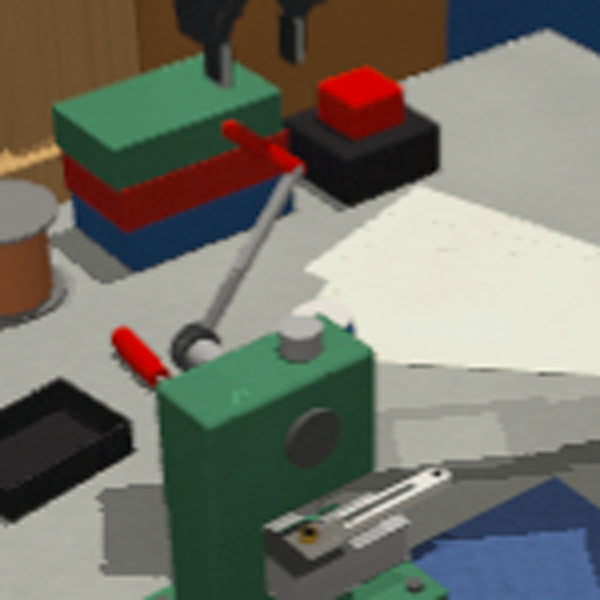

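```bash
python3 -m inch '[{"linear":[-0.1,0.2,2],"roll":0,"claw":5},{"linear":[-0.1,0.2,4],"roll":0,"claw":5},{"linear":[-0.1,0.2,6],"roll":0,"claw":5},{"linear":[-0.1,0.2,7.5],"roll":0,"claw":5},{"linear":[-0.1,0.2,7.9],"roll":0,"claw":5}]'; python3 - <<'E'
from h import *
go(.511,-.278,.303,1.5)
p,d=shot('scene','s14')
b=cv2.resize(p[60:210,180:330],None,fx=4,fy=4,interpolation=2)
cv2.imwrite('pics/z19.png',b[:,:,::-1])
E
```

```text
time: 15.12
eef_pos: [0.5102, -0.2767, 0.3004]
orientation: [-0.003, 1.0, 0.016, 0.003]
force: [0.9, -0.1, -0.4]
opening: 0.0502
t=15.12 p=[ 0.5102 -0.2767  0.3004] head=1.87 tilt=-1.0000 F=[ 0.9 -0.1 -0.4] op=0.0502 q6=-0.56 lin=[ 0.08  0.13 -0.26] roll=0.006
```

View pics/z19.png

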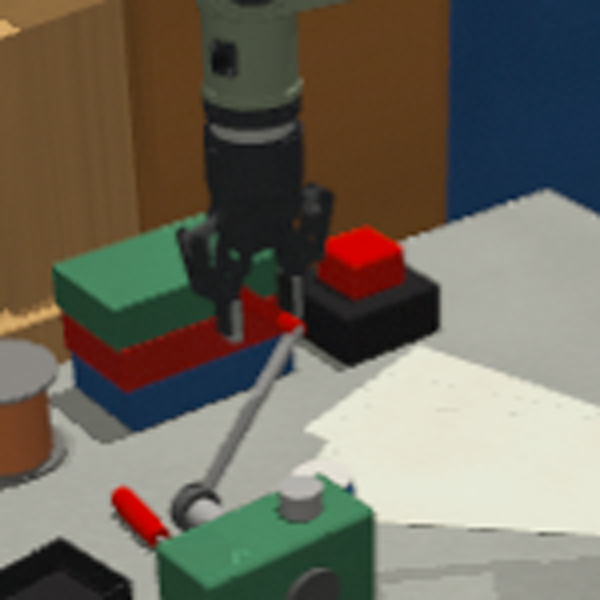

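```bash
python3 -m inch '[{"linear":[0.1,0,-0.2],"roll":0,"claw":4},{"linear":[0.1,0,-0.2],"roll":0,"claw":3},{"linear":[0.1,0,-0.2],"roll":0,"claw":2},{"linear":[0.1,0,-0.2],"roll":0,"claw":1},{"linear":[0.1,0,-0.2],"roll":0,"claw":0.8}]' 60; python3 - <<'E'
from h import *
go(.511,-.278,.303,1.5)
E
```

```text
time: 15.58
eef_pos: [0.5114, -0.2771, 0.3045]
orientation: [-0.002, 1.0, 0.016, 0.004]
force: [-2.1, 0.1, 4.0]
opening: 0.014
t=15.58 p=[ 0.5114 -0.2771  0.3045] head=1.85 tilt=-1.0000 F=[-2.1  0.1  4. ] op=0.0140 q6=-0.55 lin=[-0.04  0.09  0.15] roll=0.006
```

```bash
python3 -m inch '[{"linear":[0,0,0],"roll":0,"claw":0.5},{"linear":[0,0,0],"roll":0,"claw":0.5},{"linear":[0,0,0],"roll":0,"claw":0.5},{"linear":[0,0,0],"roll":0,"claw":0.5},{"linear":[0,0,0],"roll":0,"claw":0.5}]' 60; python3 - <<'E'
from h import *
go(.511,-.278,.303,1.5)
s=get_state();R=Rq(s['orientation']);p=s['eef_pos']
# handle centre approx hp above TCP; hinge in world
a=np.radians(1.48);
for th in np.arange(0,1.06,.1):
    ph=np.radians(50)-th
    dx=-(np.cos(ph)-np.cos(np.radians(50)))*16; dz=(np.sin(ph)-np.sin(np.radians(50)))*16
    D=R.T@np.array([dx*np.cos(a),dx*np.sin(a),dz]); print(round(th,2),D.round(2))
E
```

```text
time: 16.0
eef_pos: [0.5114, -0.2771, 0.3045]
orientation: [-0.002, 1.0, 0.016, 0.004]
force: [-0.5, -0.6, 0.9]
opening: 0.0139
t=16.00 p=[ 0.5114 -0.2771  0.3045] head=1.85 tilt=-1.0000 F=[-0.5 -0.6  0.9] op=0.0139 q6=-0.55 lin=[-0.04  0.09  0.15] roll=0.006
0.0 [0. 0. 0.]
0.1 [-1.18 -0.    1.08]
0.2 [-2.25 -0.    2.27]
0.3 [-3.19 -0.    3.56]
0.4 [-4.   -0.    4.94]
0.5 [-4.66 -0.    6.4 ]
0.6 [-5.18  0.    7.91]
0.7 [-5.55  0.01  9.47]
0.8 [-5.750e+00  1.000e-02  1.105e+01]
0.9 [-5.8   0.02 12.65]
1.0 [-5.69  0.03 14.25]
```

```bash
cat >> h.py <<'E'
P0=np.array([.5114,-.2771,.3045])
def lev(ths,p0=P0):
    s=get_state();R=Rq(s['orientation']);a=np.radians(1.48);f=np.radians(50)
    p=s['eef_pos']; w=(p-p0);H=np.array([.16*np.cos(f),.16*np.sin(f)])
    x=-(w[0]*np.cos(a)+w[1]*np.sin(a))+H[0]; z=w[2]+H[1]
    print(f"t={s['time']:.2f} th={f-np.arctan2(z,x):.3f} r={np.hypot(x,z):.4f} F={np.round(s['force'],1)} op={s['opening']:.4f} dy={w[1]*1e3:.1f}mm q={np.round(s['joint_pos'],2)}")
    for th in ths:
        ph=f-th;dx=-(np.cos(ph)-np.cos(f))*.16;dz=(np.sin(ph)-np.sin(f))*.16
        D=R.T@(p0+[dx*np.cos(a),dx*np.sin(a),dz]-p)*100;print(th,D.round(2))
E
python3 -m inch '[{"linear":[-0.5,0,0.4],"roll":0,"claw":0.5},{"linear":[-1.1,0,1],"roll":0,"claw":0.5},{"linear":[-1.6,0,1.6],"roll":0,"claw":0.5},{"linear":[-2.2,0,2.2],"roll":0,"claw":0.5},{"linear":[-2.7,0,2.9],"roll":0,"claw":0.5}]' 
python3 -c "
from h import *
lev([.3,.35,.4,.45,.5])"
```

```text
time: 16.42
eef_pos: [0.4865, -0.2779, 0.2767]
orientation: [-0.002, 1.0, 0.016, 0.007]
force: [3.7, 1.6, 6.2]
opening: 0.0139
t=16.42 th=0.234 r=0.1590 F=[3.7 1.6 6.2] op=0.0139 dy=-0.8mm q=[-0.55  0.27  1.53  0.01  1.34 -0.58]
0.3 [-0.69 -0.01  0.8 ]
0.35 [-1.12 -0.01  1.48]
0.4 [-1.51 -0.01  2.17]
0.45 [-1.86 -0.01  2.89]
0.5 [-2.19 -0.01  3.62]
```

```bash

python3 -m inch '[{"linear":[-0.7,0,0.8],"roll":0,"claw":0.5},{"linear":[-1.1,0,1.5],"roll":0,"claw":0.5},{"linear":[-1.5,0,2.2],"roll":0,"claw":0.5},{"linear":[-1.9,0,2.9],"roll":0,"claw":0.5},{"linear":[-2.2,0,3.6],"roll":0,"claw":0.5}]' 
python3 -c "
from h import *
lev([.55,.6,.65,.7,.75])"
```

```text
time: 16.83
eef_pos: [0.4675, -0.2783, 0.2418]
orientation: [-0.001, 1.0, 0.016, 0.012]
force: [5.8, 2.6, 4.2]
opening: 0.0141
t=16.83 th=0.485 r=0.1585 F=[5.8 2.6 4.2] op=0.0141 dy=-1.2mm q=[-0.57  0.25  1.63  0.02  1.24 -0.6 ]
0.55 [-0.52 -0.01  0.9 ]
0.6 [-0.77 -0.01  1.66]
0.65 [-0.99 -0.01  2.43]
0.7 [-1.16 -0.01  3.21]
0.75 [-1.3  -0.01  4.  ]
```

```bash

python3 -m inch '[{"linear":[-0.5,0,0.9],"roll":0,"claw":0.5},{"linear":[-0.8,0,1.6],"roll":0,"claw":0.5},{"linear":[-1,0,2.3],"roll":0,"claw":0.5},{"linear":[-1.1,0,2.9],"roll":0,"claw":0.5},{"linear":[-1.2,0,3.2],"roll":0,"claw":0.5}]' 80
python3 -c "
from h import *
lev([.75,.8,.85,.9,.95])"
```

```text
time: 17.25
eef_pos: [0.4582, -0.2786, 0.2104]
orientation: [-0.001, 1.0, 0.015, 0.015]
force: [3.5, 3.0, 6.6]
opening: 0.0134
t=17.25 th=0.692 r=0.1587 F=[3.5 3.  6.6] op=0.0134 dy=-1.5mm q=[-0.58  0.26  1.7   0.02  1.15 -0.62]
0.75 [-0.3  -0.01  0.88]
0.8 [-0.4  -0.01  1.68]
0.85 [-0.46 -0.01  2.47]
0.9 [-0.48 -0.01  3.27]
0.95 [-0.47 -0.01  4.07]
```

```bash

python3 -m inch '[{"linear":[-0.2,0,0.5],"roll":0,"claw":0.5},{"linear":[-0.3,0,1],"roll":0,"claw":0.5},{"linear":[-0.4,0,1.5],"roll":0,"claw":0.5},{"linear":[-0.4,0,2],"roll":0,"claw":0.5},{"linear":[-0.4,0,2.5],"roll":0,"claw":0.5}]' 
python3 -c "
from h import *
lev([.9,.95,1.0,1.03])"
```

```text
time: 17.67
eef_pos: [0.4553, -0.2787, 0.1868]
orientation: [-0.0, 1.0, 0.015, 0.016]
force: [-4.1, 3.3, 16.3]
opening: 0.014
t=17.67 th=0.842 r=0.1590 F=[-4.1  3.3 16.3] op=0.0140 dy=-1.6mm q=[-0.58  0.28  1.75  0.02  1.09 -0.62]
0.9 [-0.13 -0.02  0.92]
0.95 [-0.11 -0.02  1.72]
1.0 [-0.06 -0.02  2.52]
1.03 [-0.   -0.02  3.  ]
```

Bush is moving in (16 N). Continue.

```bash

python3 -m inch '[{"linear":[-0.1,0,0.4],"roll":0,"claw":0.5},{"linear":[-0.1,0,0.8],"roll":0,"claw":0.5},{"linear":[-0.1,0,1.2],"roll":0,"claw":0.5},{"linear":[-0.1,0,1.6],"roll":0,"claw":0.5},{"linear":[-0.1,0,1.9],"roll":0,"claw":0.5}]' 
python3 -c "
from h import *
lev([.9,.95,1.0,1.03])"
```

```text
time: 18.08
eef_pos: [0.4551, -0.2788, 0.17]
orientation: [0.0, 1.0, 0.015, 0.018]
force: [-4.8, 2.5, 17.4]
opening: 0.0138
t=18.08 th=0.948 r=0.1596 F=[-4.8  2.5 17.4] op=0.0138 dy=-1.7mm q=[-0.58  0.29  1.78  0.02  1.05 -0.62]
0.9 [-0.05 -0.02 -0.76]
0.95 [-0.04 -0.02  0.04]
1.0 [ 0.01 -0.02  0.84]
1.03 [ 0.07 -0.02  1.31]
```

```bash

python3 -m inch '[{"linear":[0,0,0.3],"roll":0,"claw":0.5},{"linear":[0,0,0.5],"roll":0,"claw":0.5},{"linear":[0,0,0.7],"roll":0,"claw":0.5},{"linear":[0,0,0.8],"roll":0,"claw":0.5},{"linear":[0,0,0.9],"roll":0,"claw":0.5}]' 
python3 -c "
from h import *
lev([.95,1.0,1.03])"
```

```text
time: 18.5
eef_pos: [0.4555, -0.2787, 0.1627]
orientation: [0.001, 1.0, 0.015, 0.019]
force: [-2.5, 1.6, 12.9]
opening: 0.0141
t=18.50 th=0.993 r=0.1600 F=[-2.5  1.6 12.9] op=0.0141 dy=-1.6mm q=[-0.58  0.29  1.79  0.02  1.03 -0.62]
0.95 [-0.05 -0.02 -0.69]
1.0 [ 0.01 -0.02  0.11]
1.03 [ 0.06 -0.02  0.59]
```

Push on until the hard stop is felt.

```bash

python3 -m inch '[{"linear":[0,0,0.2],"roll":0,"claw":0.5},{"linear":[0,0,0.3],"roll":0,"claw":0.5},{"linear":[0,0,0.4],"roll":0,"claw":0.5},{"linear":[0,0,0.5],"roll":0,"claw":0.5},{"linear":[0,0,0.5],"roll":0,"claw":0.5}]' 
python3 -c "
from h import *
lev([.95,1.0,1.03])"
```

```text
time: 18.92
eef_pos: [0.4558, -0.2788, 0.1597]
orientation: [0.001, 1.0, 0.015, 0.02]
force: [-1.7, 2.7, 12.8]
opening: 0.014
t=18.92 th=1.012 r=0.1600 F=[-1.7  2.7 12.8] op=0.0140 dy=-1.7mm q=[-0.58  0.3   1.79  0.02  1.02 -0.62]
0.95 [-0.07 -0.02 -1.  ]
1.0 [-0.02 -0.02 -0.2 ]
1.03 [ 0.03 -0.02  0.28]
```

```bash

python3 -m inch '[{"linear":[0,0,0.3],"roll":0,"claw":0.5},{"linear":[0,0,0.5],"roll":0,"claw":0.5},{"linear":[0,0,0.6],"roll":0,"claw":0.5},{"linear":[0,0,0.6],"roll":0,"claw":0.5},{"linear":[0,0,0.6],"roll":0,"claw":0.5}]' 
python3 - <<'E'
from h import *
lev([.95,1.0,1.03])
p,d=shot('scene','s15')
b=cv2.resize(p[130:260,190:320],None,fx=4.6,fy=4.6,interpolation=2)
cv2.imwrite('pics/z20.png',b[:,:,::-1])
lev([])
E
```

```text
time: 19.33
eef_pos: [0.4563, -0.2788, 0.1558]
orientation: [0.002, 1.0, 0.014, 0.022]
force: [-2.5, 3.5, 13.4]
opening: 0.0135
t=19.33 th=1.036 r=0.1601 F=[-2.5  3.5 13.4] op=0.0135 dy=-1.7mm q=[-0.58  0.3   1.8   0.03  1.   -0.62]
0.95 [-0.1  -0.02 -1.38]
1.0 [-0.05 -0.02 -0.58]
1.03 [-0.01 -0.02 -0.1 ]
t=19.38 th=1.036 r=0.1601 F=[-3.6  3.1 13.8] op=0.0140 dy=-1.7mm q=[-0.58  0.3   1.8   0.03  1.   -0.62]
```

View pics/z20.png

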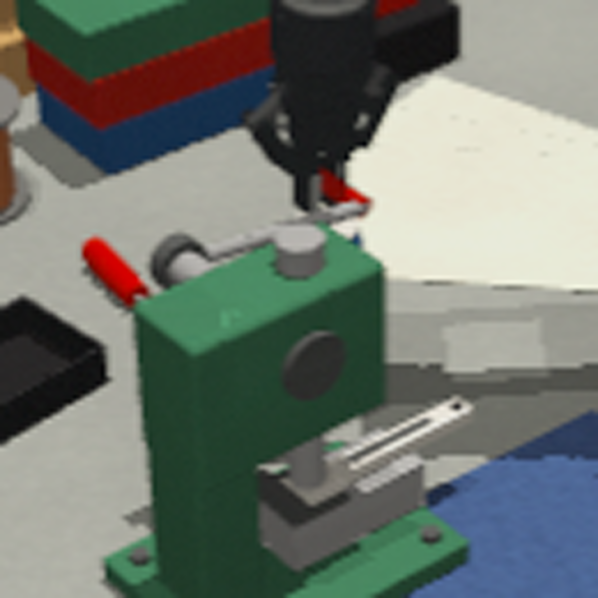

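```bash
python3 - <<'E'
from h import *
a=np.radians(1.48);o=np.array([.590,-.1165])
def W(x,y,z): return [o[0]+x*np.cos(a)-y*np.sin(a),o[1]+x*np.sin(a)+y*np.cos(a),z]
for th in(0,.8,.9,.95,1.,1.05,1.1):
    ph=np.radians(50)-th
    print(th,proj('scene',[W(.02-.16*np.cos(ph),-.114,.2+.16*np.sin(ph)),W(.02-.16*np.cos(ph),-.16,.2+.16*np.sin(ph))]).round(1).tolist())
for n,c in(('s14',(60,210,180,330)),('s15',(130,260,190,320))):
    p=np.load(f'pics/{n}.npz')['p'];hsv=cv2.cvtColor(p,cv2.COLOR_RGB2HSV)
    r=cv2.inRange(hsv,(0,170,110),(8,255,255))|cv2.inRange(hsv,(172,170,110),(180,255,255))
    k,l,st,ce=cv2.connectedComponentsWithStats(r)
    for i in range(1,k):
        if st[i,4]>8 and 225<ce[i][0]<290 and 120<ce[i][1]<190:
            q=np.argwhere(l==i);print(n,st[i].tolist(),'rightmost',q[q[:,1].argmax()][::-1],'lowest',q[q[:,0].argmax()][::-1])
p=np.load('pics/s15.npz')['p']
cv2.imwrite('pics/z21.png',cv2.resize(p[155:195,235:285],None,fx=14,fy=14,interpolation=2)[:,:,::-1])
cv2.imwrite('pics/z22.png',cv2.resize(p[220:250,235:285],None,fx=14,fy=14,interpolation=2)[:,:,::-1])
E
```

```text
0 [[252.7, 141.3], [243.8, 135.8]]
0.8 [[267.5, 165.7], [258.8, 160.1]]
0.9 [[267.6, 169.8], [259.0, 164.1]]
0.95 [[267.5, 171.9], [258.9, 166.2]]
1.0 [[267.4, 174.0], [258.8, 168.3]]
1.05 [[267.1, 176.2], [258.6, 170.4]]
1.1 [[266.8, 178.3], [258.2, 172.6]]
s14 [261, 116, 20, 18, 200] rightmost [280 124] lowest [268 133]
s14 [241, 133, 15, 10, 52] rightmost [255 140] lowest [250 142]
s15 [272, 117, 9, 16, 90] rightmost [280 124] lowest [273 132]
s15 [260, 168, 10, 6, 24] rightmost [269 173] lowest [264 173]
```

View pics/z21.png

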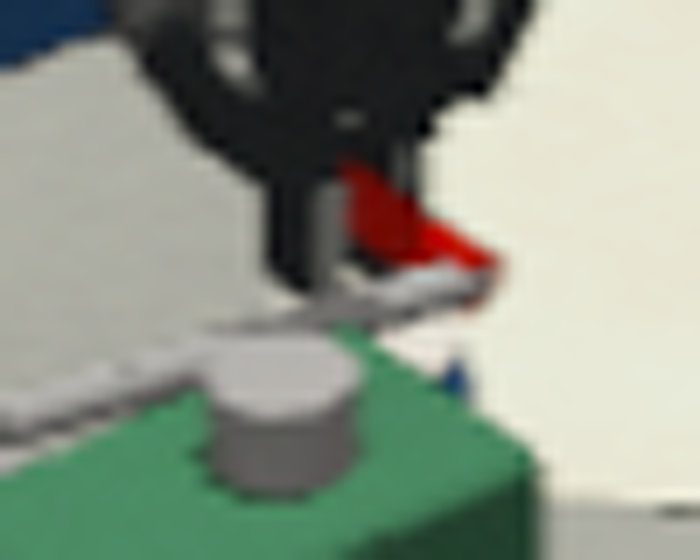

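View pics/z22.png

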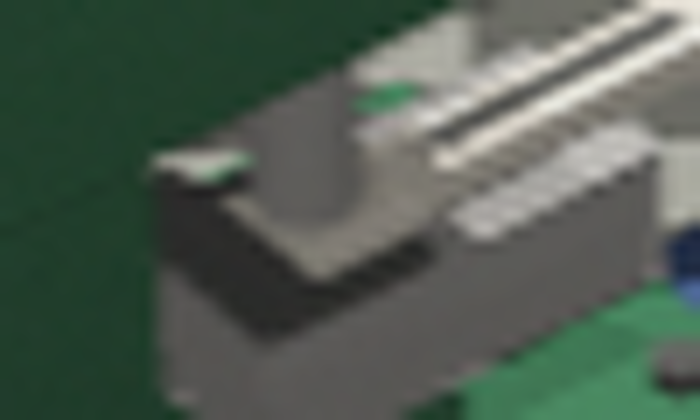

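```bash

python3 -m inch '[{"linear":[0,0,0.4],"roll":0,"claw":0.3},{"linear":[0,0,0.8],"roll":0,"claw":0.3},{"linear":[0,0,1],"roll":0,"claw":0.3},{"linear":[0,0,1],"roll":0,"claw":0.3},{"linear":[0,0,1],"roll":0,"claw":0.3}]' 100
python3 - <<'E'
from h import *
lev([.95,1.0,1.03])
p,d=shot('scene','s16')
cv2.imwrite('pics/z23.png',cv2.resize(p[155:195,235:285],None,fx=14,fy=14,interpolation=2)[:,:,::-1])
lev([])
E
```

```text
time: 19.8
eef_pos: [0.4571, -0.2789, 0.1518]
orientation: [0.003, 1.0, 0.014, 0.024]
force: [-10.9, 6.6, 35.3]
opening: 0.0132
t=19.80 th=1.062 r=0.1600 F=[-10.9   6.6  35.3] op=0.0132 dy=-1.8mm q=[-0.58  0.3   1.81  0.03  0.99 -0.63]
0.95 [-0.15 -0.03 -1.79]
1.0 [-0.11 -0.03 -0.99]
1.03 [-0.06 -0.03 -0.51]
t=19.85 th=1.062 r=0.1600 F=[-11.4   6.3  35.9] op=0.0138 dy=-1.8mm q=[-0.58  0.3   1.81  0.03  0.99 -0.63]
```

View pics/z23.png

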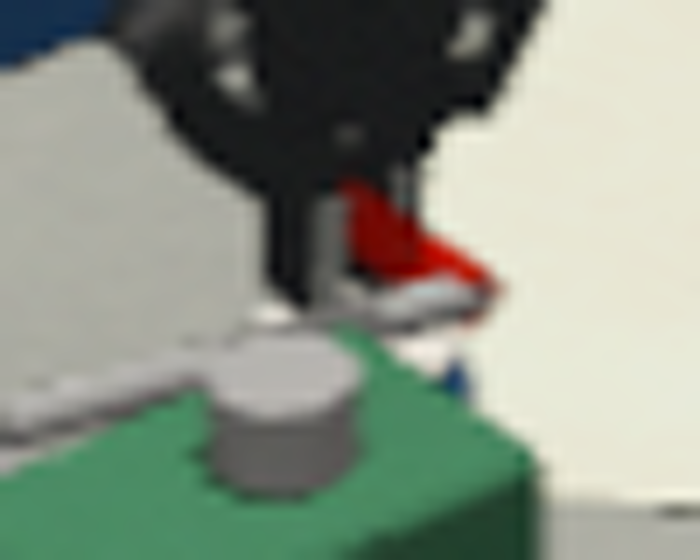

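```bash

python3 -m inch '[{"linear":[0,0,0],"roll":0,"claw":0.3},{"linear":[0,0,-0.2],"roll":0,"claw":0.3},{"linear":[-0.05,0,-0.5],"roll":0,"claw":0.3},{"linear":[-0.1,0,-0.8],"roll":0,"claw":0.3},{"linear":[-0.1,0,-1.1],"roll":0,"claw":0.3}]' 100
python3 -c "
from h import *
lev([.98,.96,.94,.92,.9])"
```

```text
time: 20.27
eef_pos: [0.4556, -0.2789, 0.1639]
orientation: [0.003, 1.0, 0.014, 0.025]
force: [-0.3, 0.9, 5.8]
opening: 0.0134
t=20.27 th=0.986 r=0.1597 F=[-0.3  0.9  5.8] op=0.0134 dy=-1.8mm q=[-0.58  0.29  1.79  0.03  1.01 -0.63]
0.98 [-0.04 -0.03 -0.09]
0.96 [-0.05 -0.03 -0.41]
0.94 [-0.06 -0.03 -0.73]
0.92 [-0.06 -0.02 -1.05]
0.9 [-0.06 -0.02 -1.37]
```

```bash

python3 -m inch '[{"linear":[0,0,-0.3],"roll":0,"claw":0.3},{"linear":[0,0,-0.6],"roll":0,"claw":0.3},{"linear":[-0.05,0,-0.9],"roll":0,"claw":0.3},{"linear":[-0.05,0,-1.2],"roll":0,"claw":0.3},{"linear":[-0.05,0,-1.5],"roll":0,"claw":0.3}]'
python3 -c "
from h import *
lev([.88,.86,.84,.82,.8,.78])"
```

```text
time: 20.68
eef_pos: [0.4554, -0.2789, 0.1793]
orientation: [0.004, 1.0, 0.014, 0.027]
force: [2.6, 0.9, 5.4]
opening: 0.0136
t=20.68 th=0.889 r=0.1588 F=[2.6 0.9 5.4] op=0.0136 dy=-1.8mm q=[-0.59  0.27  1.77  0.03  1.05 -0.63]
0.88 [-0.11 -0.03 -0.15]
0.86 [-0.09 -0.03 -0.47]
0.84 [-0.07 -0.03 -0.79]
0.82 [-0.04 -0.02 -1.11]
0.8 [ 0.   -0.02 -1.43]
0.78 [ 0.04 -0.02 -1.74]
```

```bash

python3 -m inch '[{"linear":[-0.05,0,-0.3],"roll":0,"claw":0.3},{"linear":[-0.05,0,-0.6],"roll":0,"claw":0.3},{"linear":[-0.05,0,-0.9],"roll":0,"claw":0.3},{"linear":[-0.02,0,-1.2],"roll":0,"claw":0.3},{"linear":[0,0,-1.5],"roll":0,"claw":0.3}]'
python3 -c "
from h import *
lev([.78,.76,.74,.72,.70,.68])"
```

```text
time: 21.1
eef_pos: [0.4566, -0.2788, 0.1942]
orientation: [0.004, 0.999, 0.014, 0.029]
force: [14.8, 1.8, -0.2]
opening: 0.0137
t=21.10 th=0.795 r=0.1582 F=[14.8  1.8 -0.2] op=0.0137 dy=-1.7mm q=[-0.59  0.26  1.75  0.03  1.08 -0.63]
0.78 [-0.15 -0.03 -0.26]
0.76 [-0.1  -0.03 -0.58]
0.74 [-0.04 -0.02 -0.89]
0.72 [ 0.02 -0.02 -1.21]
0.7 [ 0.09 -0.02 -1.52]
0.68 [ 0.17 -0.02 -1.83]
```

```bash
python3 -c "
from h import *
for dz in (.006,.009):
  lev([.72,.70,.68,.66,.64,.62],P0-[0,0,dz])"
```

```text
t=21.10 th=0.757 r=0.1587 F=[14.8  1.8 -0.2] op=0.0137 dy=-1.7mm q=[-0.59  0.26  1.75  0.03  1.08 -0.63]
0.72 [-0.01 -0.03 -0.61]
0.7 [ 0.06 -0.02 -0.92]
0.68 [ 0.14 -0.02 -1.23]
0.66 [ 0.22 -0.02 -1.54]
0.64 [ 0.31 -0.01 -1.85]
0.62 [ 0.4  -0.01 -2.15]
t=21.10 th=0.739 r=0.1591 F=[14.8  1.8 -0.2] op=0.0137 dy=-1.7mm q=[-0.59  0.26  1.75  0.03  1.08 -0.63]
0.72 [-0.03 -0.03 -0.31]
0.7 [ 0.04 -0.03 -0.62]
0.68 [ 0.12 -0.02 -0.93]
0.66 [ 0.2  -0.02 -1.24]
0.64 [ 0.29 -0.02 -1.55]
0.62 [ 0.38 -0.01 -1.85]
```

```bash

python3 -m inch '[{"linear":[0.1,0,-0.3],"roll":0,"claw":0.3},{"linear":[0.15,0,-0.6],"roll":0,"claw":0.3},{"linear":[0.2,0,-0.9],"roll":0,"claw":0.3},{"linear":[0.3,0,-1.2],"roll":0,"claw":0.3},{"linear":[0.35,0,-1.5],"roll":0,"claw":0.3}]'
python3 -c "
from h import *
lev([.64,.62,.60,.58,.56,.54,.52],P0-[0,0,.008])"
```

```text
time: 21.52
eef_pos: [0.4594, -0.2788, 0.2091]
orientation: [0.004, 0.999, 0.014, 0.028]
force: [6.6, -0.7, -2.3]
opening: 0.0137
t=21.52 th=0.650 r=0.1588 F=[ 6.6 -0.7 -2.3] op=0.0137 dy=-1.7mm q=[-0.58  0.25  1.72  0.03  1.12 -0.62]
0.64 [-0.08 -0.03 -0.18]
0.62 [ 0.02 -0.03 -0.49]
0.6 [ 0.12 -0.02 -0.79]
0.58 [ 0.23 -0.02 -1.09]
0.56 [ 0.34 -0.02 -1.39]
0.54 [ 0.46 -0.02 -1.69]
0.52 [ 0.58 -0.01 -1.98]
```

```bash

python3 - <<'E'
from h import *
p,d=shot('scene','s17')
cv2.imwrite('pics/z24.png',cv2.resize(p[130:250,200:320],None,fx=5,fy=5,interpolation=2)[:,:,::-1])
lev([])
E
```

```text
t=21.57 th=0.696 r=0.1572 F=[ 5.2  0.4 -0.1] op=0.0136 dy=-1.7mm q=[-0.58  0.25  1.72  0.03  1.12 -0.62]
```

View pics/z24.png

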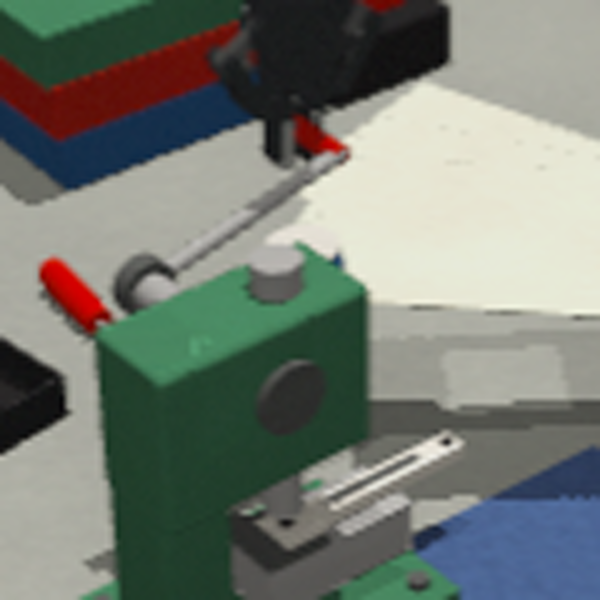

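```bash

python3 -m inch '[{"linear":[0.1,0,-0.3],"roll":0,"claw":0.3},{"linear":[0.15,0,-0.6],"roll":0,"claw":0.3},{"linear":[0.25,0,-0.9],"roll":0,"claw":0.3},{"linear":[0.35,0,-1.2],"roll":0,"claw":0.3},{"linear":[0.45,0,-1.5],"roll":0,"claw":0.3}]' 60
python3 -c "
from h import *
lev([.54,.52,.5,.48,.46,.44,.42],P0-[0,0,.008])"
```

```text
time: 21.98
eef_pos: [0.4637, -0.2786, 0.2252]
orientation: [0.004, 0.999, 0.014, 0.029]
force: [5.4, -1.2, -0.5]
opening: 0.0135
t=21.98 th=0.545 r=0.1590 F=[ 5.4 -1.2 -0.5] op=0.0135 dy=-1.5mm q=[-0.58  0.24  1.69  0.03  1.15 -0.62]
0.54 [-0.06 -0.03 -0.11]
0.52 [ 0.06 -0.03 -0.4 ]
0.5 [ 0.19 -0.03 -0.69]
0.48 [ 0.33 -0.02 -0.98]
0.46 [ 0.47 -0.02 -1.27]
0.44 [ 0.62 -0.02 -1.55]
0.42 [ 0.78 -0.01 -1.83]
```

```bash

python3 -m inch '[{"linear":[0.1,0,-0.3],"roll":0,"claw":0.3},{"linear":[0.2,0,-0.6],"roll":0,"claw":0.3},{"linear":[0.35,0,-0.9],"roll":0,"claw":0.3},{"linear":[0.5,0,-1.2],"roll":0,"claw":0.3},{"linear":[0.65,0,-1.5],"roll":0,"claw":0.3}]' 60
python3 -c "
from h import *
lev([.44,.42,.4,.38,.36,.34,.32],P0-[0,0,.008])"
```

```text
time: 22.4
eef_pos: [0.4696, -0.2786, 0.241]
orientation: [0.004, 0.999, 0.014, 0.03]
force: [3.2, -0.1, 2.5]
opening: 0.0134
t=22.40 th=0.438 r=0.1595 F=[ 3.2 -0.1  2.5] op=0.0134 dy=-1.5mm q=[-0.57  0.24  1.65  0.03  1.19 -0.61]
0.44 [-0.06 -0.04 -0.  ]
0.42 [ 0.1  -0.03 -0.28]
0.4 [ 0.26 -0.03 -0.56]
0.38 [ 0.42 -0.03 -0.83]
0.36 [ 0.59 -0.03 -1.1 ]
0.34 [ 0.77 -0.02 -1.37]
0.32 [ 0.95 -0.02 -1.64]
```

```bash

python3 -m inch '[{"linear":[0.15,0,-0.3],"roll":0,"claw":0.3},{"linear":[0.3,0,-0.55],"roll":0,"claw":0.3},{"linear":[0.45,0,-0.8],"roll":0,"claw":0.3},{"linear":[0.6,0,-1.1],"roll":0,"claw":0.3},{"linear":[0.8,0,-1.35],"roll":0,"claw":0.3}]' 60
python3 -c "
from h import *
lev([.34,.32,.3,.28,.26,.24,.22],P0-[0,0,.008])"
```

```text
time: 22.82
eef_pos: [0.4757, -0.2783, 0.2538]
orientation: [0.004, 1.0, 0.014, 0.028]
force: [2.9, -2.6, -4.7]
opening: 0.0132
t=22.82 th=0.350 r=0.1599 F=[ 2.9 -2.6 -4.7] op=0.0132 dy=-1.2mm q=[-0.56  0.24  1.62  0.02  1.23 -0.6 ]
0.34 [ 0.08 -0.03 -0.14]
0.32 [ 0.26 -0.03 -0.4 ]
0.3 [ 0.44 -0.03 -0.66]
0.28 [ 0.63 -0.02 -0.92]
0.26 [ 0.83 -0.02 -1.18]
0.24 [ 1.03 -0.02 -1.42]
0.22 [ 1.24 -0.01 -1.67]
```

```bash

python3 -m inch '[{"linear":[0.2,0,-0.25],"roll":0,"claw":0.3},{"linear":[0.4,0,-0.5],"roll":0,"claw":0.3},{"linear":[0.55,0,-0.75],"roll":0,"claw":0.3},{"linear":[0.75,0,-1],"roll":0,"claw":0.3},{"linear":[0.95,0,-1.25],"roll":0,"claw":0.3}]' 60
python3 -c "
from h import *
lev([.26,.24,.22,.2,.18,.16,.14],P0-[0,0,.008])"
```

```text
time: 23.23
eef_pos: [0.4832, -0.2781, 0.2667]
orientation: [0.004, 1.0, 0.014, 0.026]
force: [-1.9, -2.3, 1.7]
opening: 0.0138
t=23.23 th=0.257 r=0.1606 F=[-1.9 -2.3  1.7] op=0.0138 dy=-1.0mm q=[-0.55  0.25  1.58  0.02  1.27 -0.59]
0.26 [ 0.01 -0.03  0.07]
0.24 [ 0.21 -0.03 -0.18]
0.22 [ 0.42 -0.03 -0.42]
0.2 [ 0.63 -0.02 -0.66]
0.18 [ 0.84 -0.02 -0.9 ]
0.16 [ 1.06 -0.02 -1.13]
0.14 [ 1.28 -0.02 -1.36]
```

```bash

python3 -m inch '[{"linear":[0.2,0,-0.2],"roll":0,"claw":0.3},{"linear":[0.4,0,-0.45],"roll":0,"claw":0.3},{"linear":[0.6,0,-0.65],"roll":0,"claw":0.3},{"linear":[0.85,0,-0.9],"roll":0,"claw":0.3},{"linear":[1.05,0,-1.15],"roll":0,"claw":0.3}]' 60
python3 - <<'E'
from h import *
lev([.16,.14,.12,.1,.08,.06,.04,.02,0],P0-[0,0,.008])
p,d=shot('scene','s18')
cv2.imwrite('pics/z25.png',cv2.resize(p[80:250,200:320],None,fx=4,fy=3.5,interpolation=2)[:,:,::-1])
lev([])
E
```

```text
time: 23.65
eef_pos: [0.4927, -0.278, 0.28]
orientation: [0.005, 1.0, 0.014, 0.026]
force: [-4.0, -2.1, 3.0]
opening: 0.0134
t=23.65 th=0.155 r=0.1613 F=[-4.  -2.1  3. ] op=0.0134 dy=-0.9mm q=[-0.54  0.25  1.54  0.02  1.3  -0.58]
0.16 [ 0.04 -0.04  0.14]
0.14 [ 0.27 -0.04 -0.08]
0.12 [ 0.5  -0.04 -0.31]
0.1 [ 0.73 -0.04 -0.53]
0.08 [ 0.96 -0.03 -0.74]
0.06 [ 1.21 -0.03 -0.95]
0.04 [ 1.45 -0.03 -1.16]
0.02 [ 1.7  -0.02 -1.36]
0 [ 1.95 -0.02 -1.56]
t=23.70 th=0.191 r=0.1562 F=[-4.2 -1.3  5.9] op=0.0136 dy=-0.9mm q=[-0.54  0.25  1.54  0.02  1.3  -0.58]
```

View pics/z25.png

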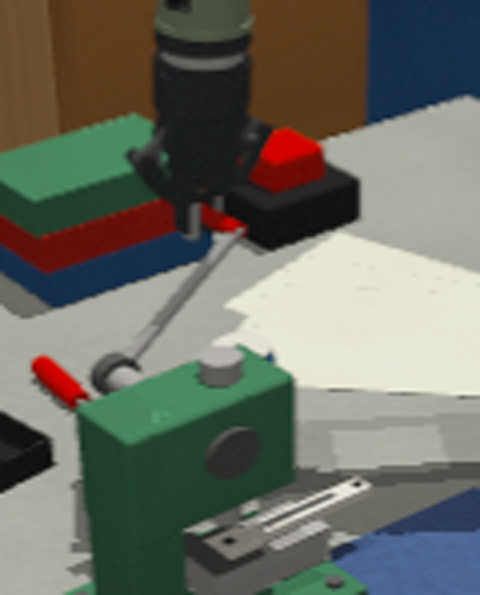

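```bash

python3 -m inch '[{"linear":[0.15,0,-0.15],"roll":0,"claw":0.3},{"linear":[0.35,0,-0.35],"roll":0,"claw":0.3},{"linear":[0.6,0,-0.6],"roll":0,"claw":0.3},{"linear":[0.8,0,-0.8],"roll":0,"claw":0.3},{"linear":[1,0,-1],"roll":0,"claw":0.3}]' 60
python3 - <<'E'
from h import *
lev([.06,.04,.02,0],P0-[0,0,.008])
lev([.06,.04,.02,0])
E
```

```text
time: 24.12
eef_pos: [0.5033, -0.2777, 0.2923]
orientation: [0.005, 1.0, 0.014, 0.027]
force: [-2.4, -2.2, 3.3]
opening: 0.014
t=24.12 th=0.055 r=0.1622 F=[-2.4 -2.2  3.3] op=0.0140 dy=-0.6mm q=[-0.54  0.26  1.5   0.02  1.33 -0.57]
0.06 [ 0.08 -0.04  0.22]
0.04 [ 0.33 -0.04  0.02]
0.02 [ 0.58 -0.03 -0.18]
0 [ 0.83 -0.03 -0.38]
t=24.12 th=0.090 r=0.1565 F=[-2.4 -2.2  3.3] op=0.0140 dy=-0.6mm q=[-0.54  0.26  1.5   0.02  1.33 -0.57]
0.06 [ 0.12 -0.03 -0.58]
0.04 [ 0.37 -0.03 -0.78]
0.02 [ 0.62 -0.03 -0.98]
0 [ 0.87 -0.02 -1.18]
```

```bash

python3 -m inch '[{"linear":[0.1,0,-0.1],"roll":0,"claw":0.3},{"linear":[0.25,0,-0.2],"roll":0,"claw":0.3},{"linear":[0.4,0,-0.3],"roll":0,"claw":0.3},{"linear":[0.5,0,-0.4],"roll":0,"claw":0.3},{"linear":[0.6,0,-0.5],"roll":0,"claw":0.3}]' 60
python3 - <<'E'
from h import *
lev([.02,0],P0-[0,0,.008])
lev([.02,0])
E
```

```text
time: 24.53
eef_pos: [0.5084, -0.2775, 0.2971]
orientation: [0.005, 1.0, 0.014, 0.026]
force: [-3.7, -3.4, 0.1]
opening: 0.0134
t=24.53 th=0.012 r=0.1624 F=[-3.7 -3.4  0.1] op=0.0134 dy=-0.4mm q=[-0.53  0.27  1.47  0.02  1.35 -0.56]
0.02 [ 0.04 -0.04  0.27]
0 [ 0.3  -0.03  0.08]
t=24.53 th=0.045 r=0.1565 F=[-3.7 -3.4  0.1] op=0.0134 dy=-0.4mm q=[-0.53  0.27  1.47  0.02  1.35 -0.56]
0.02 [ 0.09 -0.03 -0.52]
0 [ 0.34 -0.03 -0.72]
```

```bash

python3 -m inch '[{"linear":[0.1,0,-0.1],"roll":0,"claw":0.3},{"linear":[0.2,0,-0.2],"roll":0,"claw":0.3},{"linear":[0.3,0,-0.3],"roll":0,"claw":0.3},{"linear":[0.3,0,-0.3],"roll":0,"claw":0.3},{"linear":[0.3,0,-0.3],"roll":0,"claw":0.3}]' 60
python3 - <<'E'
from h import *
lev([.02,0],P0-[0,0,.008])
p,d=shot('scene','s19');p2,_=shot('top','t19')
for n,p in (('s19',p),):
    hsv=cv2.cvtColor(p,cv2.COLOR_RGB2HSV)
    r=cv2.inRange(hsv,(0,170,110),(8,255,255))|cv2.inRange(hsv,(172,170,110),(180,255,255))
    k,l,st,ce=cv2.connectedComponentsWithStats(r)
    for i in range(1,k):
        if st[i,4]>8 and 225<ce[i][0]<290 and 110<ce[i][1]<190:
            q=np.argwhere(l==i);print(n,st[i].tolist(),'rightmost',q[q[:,1].argmax()][::-1],'lowest',q[q[:,0].argmax()][::-1])
a=np.load('pics/s14.npz')['p']
cv2.imwrite('pics/z26.png',np.hstack([cv2.resize(x[100:170,215:285],None,fx=5.7,fy=7,interpolation=2) for x in(a,p)])[:,:,::-1])
E
```

```text
time: 24.95
eef_pos: [0.5125, -0.2776, 0.3013]
orientation: [0.005, 1.0, 0.014, 0.028]
force: [-2.1, -2.3, 3.4]
opening: 0.0136
t=24.95 th=-0.024 r=0.1630 F=[-2.1 -2.3  3.4] op=0.0136 dy=-0.5mm q=[-0.53  0.27  1.46  0.02  1.36 -0.56]
0.02 [-0.38 -0.06  0.66]
0 [-0.13 -0.05  0.47]
s19 [259, 116, 22, 18, 204] rightmost [280 124] lowest [268 133]
s19 [246, 136, 10, 7, 33] rightmost [255 140] lowest [250 142]
```

View pics/z26.png

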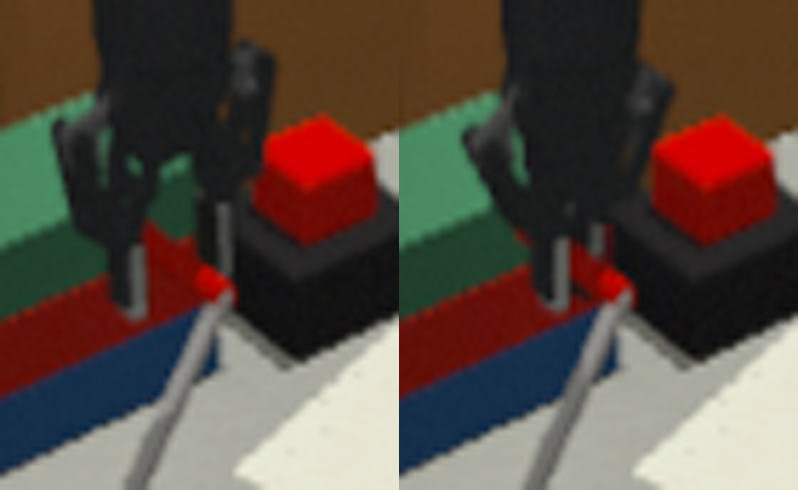

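```bash

python3 -m inch '[{"linear":[0.1,0,-0.1],"roll":0,"claw":0.3},{"linear":[0.2,0,-0.2],"roll":0,"claw":0.3},{"linear":[0.2,0,-0.3],"roll":0,"claw":0.3},{"linear":[0.2,0,-0.3],"roll":0,"claw":0.3},{"linear":[0.2,0,-0.3],"roll":0,"claw":0.3}]' 60
python3 - <<'E'
from h import *
lev([.02,0],P0-[0,0,.008])
E
```

```text
time: 25.47
eef_pos: [0.5125, -0.2775, 0.3015]
orientation: [0.004, 1.0, 0.014, 0.025]
force: [-5.2, -3.6, -7.1]
opening: 0.0137
t=25.47 th=-0.025 r=0.1632 F=[-5.2 -3.6 -7.1] op=0.0137 dy=-0.4mm q=[-0.53  0.27  1.46  0.02  1.37 -0.56]
0.02 [-0.39 -0.05  0.69]
0 [-0.14 -0.04  0.49]
```

```bash

python3 -m inch '[{"linear":[0,0,0],"roll":0,"claw":1.2},{"linear":[0,0,0],"roll":0,"claw":2},{"linear":[0,0,0],"roll":0,"claw":3.5},{"linear":[0,0,0],"roll":0,"claw":5},{"linear":[0,0,0],"roll":0,"claw":6}]' 60
python3 -m inch '[{"linear":[0,0,-1],"roll":0,"claw":6},{"linear":[0,0,-3],"roll":0,"claw":6},{"linear":[0,0,-6],"roll":0,"claw":6},{"linear":[0,0,-9],"roll":0,"claw":6},{"linear":[0,0,-11],"roll":0,"claw":6}]'
python3 -m inch '[{"linear":[-2,0,0],"roll":0,"claw":6},{"linear":[-6,2,0],"roll":0,"claw":6},{"linear":[-10,4,0],"roll":0,"claw":6},{"linear":[-14,6,0],"roll":0,"claw":6},{"linear":[-16,8,0],"roll":0,"claw":6}]'
python3 -m inch '[{"linear":[0,0,0],"roll":0,"claw":6},{"linear":[0,0,0],"roll":0,"claw":6},{"linear":[0,0,0],"roll":0,"claw":6},{"linear":[0,0,0],"roll":0,"claw":6},{"linear":[0,0,0],"roll":0,"claw":6}]'
python3 - <<'E'
from h import *
p,d=shot('scene','s20');p2,_=shot('top','t20')
cv2.imwrite('pics/z27.png',cv2.resize(p[190:260,225:295],None,fx=8,fy=8,interpolation=2)[:,:,::-1])
cv2.imwrite('pics/z28.png',cv2.resize(p2[150:310,100:450],None,fx=2.2,fy=2.2,interpolation=2)[:,:,::-1])
p=np.load('pics/s20.npz')['p'];hsv=cv2.cvtColor(p,cv2.COLOR_RGB2HSV)
E
```

```text
time: 25.88
eef_pos: [0.5129, -0.277, 0.3014]
orientation: [0.004, 1.0, 0.014, 0.025]
force: [-0.3, -1.3, 0.1]
opening: 0.0557
time: 26.3
eef_pos: [0.5078, -0.2761, 0.4152]
orientation: [0.005, 1.0, 0.014, 0.027]
force: [0.1, -0.5, -0.7]
opening: 0.0601
time: 26.72
eef_pos: [0.3481, -0.3601, 0.4089]
orientation: [0.006, 0.999, 0.015, 0.028]
force: [0.4, -0.6, -0.1]
opening: 0.0597
time: 27.13
eef_pos: [0.3493, -0.3594, 0.4089]
orientation: [0.005, 0.999, 0.016, 0.028]
force: [0.5, -0.0, -0.0]
opening: 0.06
```

View pics/z27.png

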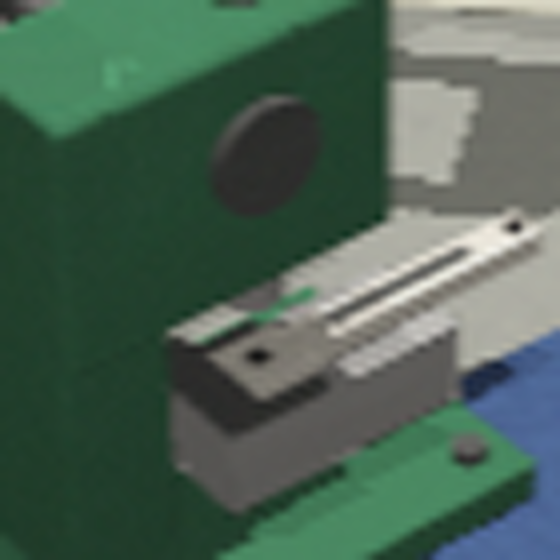

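View pics/z28.png

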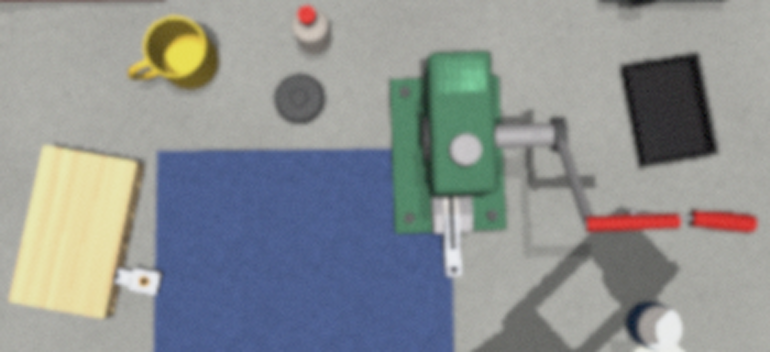

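View pics/s20.png

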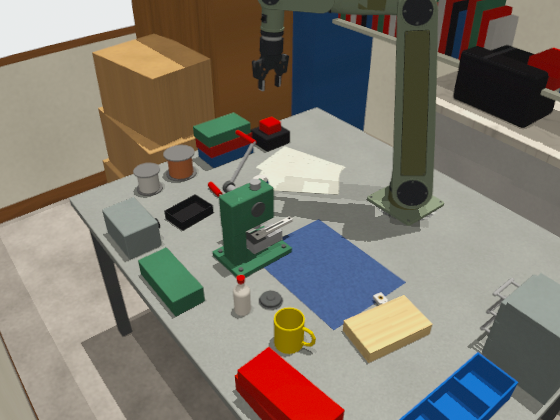

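```bash
python3 - <<'E'
from h import *
print(proj('scene',[[.59,-.1165,.080],[.59,-.1165,.078],[.59,-.1165,.072]]))
for n in('s12','s20'):
    p=np.load(f'pics/{n}.npz')['p']
    q=p[228:240,250:266].astype(int)
    g=q.sum(2); v,u=np.unravel_index(g[2:10,3:13].argmin(),(8,10));
    w=np.clip(150-g[v:v+5,u+1:u+6],0,None);yy,xx=np.mgrid[v:v+5,u+1:u+6]
    print(n,'dark',(xx*w).sum()/w.sum()+250,(yy*w).sum()/w.sum()+228)
    print((q[...,0]-q[...,2])[2:11])
    d=np.load(f'pics/{n}.npz')['d']; print(n,[round(1e3*atd('scene',u,v,d[v,u])[2]) for v in(231,232,233,234) for u in(255,256,257,258,259)])
E
```

```text
[[255.93803166 231.19259232]
 [255.9536995  231.68717071]
 [256.00058739 233.16645266]]
s12 dark 256.6530612244898 232.53061224489795
[[  4   4   7  -1 -10  -5  -2  -9   2   6   7  12  13  13  11  10]
 [  8  -1  -9  -7   2  13  35  30  29  18  13  12  12  12  12  13]
 [ -9  -6   2   0  26  43  27  14  50  23  12  12  11  12  11  12]
 [  2   0   7  11  32  52  27   2  48  44  20  12  12  13  11  12]
 [  2  10  12  12  30  72  87  86  87  42  17  11  11  12  12  12]
 [  2   3  11  12  23  59  87  88  60  23  11  12  11  12  12   9]
 [  2   1   3   7  10  12  20  18  10  11  11  12  11  11   9   4]
 [  2   2   2   1   7  10  12  12  12  12  10  11   9   4   2   2]
 [  0   0   2   1   1   6  10  12  12  12   9   4   1   2   1   1]]
s12 [67, 71, 70, 71, 65, 81, 76, 78, 78, 64, 73, 79, 74, 75, 72, 78, 81, 78, 74, 73]
s20 dark 256.65492957746477 234.0
[[ 9  9  9  4 -7 -6 -4 -8  3  5  7 12 13 12 11  9]
 [10  4 -7 -6  2  1  6 10 12 13 12 12 12 12 12 13]
 [-6 -6  0  1  6 10 11 12 11 12 12 11 12 11 11 12]
 [ 2  2  7 12 12 11 10  7 10 11 11 13 13 13 11 12]
 [ 3 10 11 12 12  9  3  0  6 10 11 11 11 12 13 12]
 [ 2  3 11 12 12  9  9  7 11 12 11 11 12 11 11  9]
 [ 1  1  3  7 11 12 12 11 11 11 11 11 11 12  9  4]
 [ 2  3  1  1  7 11 11 11 13 13 12 12  9  5  1  3]
 [ 0  1  2  2  1  5 10 11 12 12  9  4  1  2  1  0]]
s20 [64, 70, 74, 73, 70, 67, 75, 67, 68, 69, 73, 71, 69, 69, 68, 70, 72, 72, 66, 71]
```

```bash
python3 - <<'E'
from h import *
for n in('s0','s20'):
    p=np.load(f'pics/{n}.npz')['p'];hsv=cv2.cvtColor(p,cv2.COLOR_RGB2HSV)
    r=cv2.inRange(hsv,(0,170,110),(8,255,255))|cv2.inRange(hsv,(172,170,110),(180,255,255))
    k,l,st,ce=cv2.connectedComponentsWithStats(r)
    print(n,[(ce[i].round(2).tolist(),int(st[i,4])) for i in range(1,k) if st[i,4]>20 and 200<ce[i][0]<290 and 110<ce[i][1]<300])
job_done()
E
```

```text
s0 [([269.64, 124.55], 281), ([244.95, 136.0], 106), ([214.05, 188.42], 88), ([240.23, 278.52], 61)]
s20 [([270.04, 124.17], 256), ([244.91, 135.98], 104), ([214.05, 188.42], 88), ([240.16, 278.48], 62)]
the job is handed in; nothing more can be done
```

The rod with the proud bush is lying in the press with its bush pressed in, the lever is back at home, and the job is handed in at about 27 s of the 72 s allowed.

I took that rod out of the rack by its head and laid it on the mat. I then took it by the tail, slid it onto the anvil against the stop and let go. I pulled the lever until it met a hard stop, at about 35 N. I then kept hold and eased it back up over about 5 s to its upper stop before releasing it.

**Checks that agree:**
- **Position:** the tail sticks out 56 mm beyond the anvil front, where 55 mm is expected, and the head sits at the stop.
- **Bush:** after pressing, the bush hole appears 1.5 px lower in the scene picture, which is about 6 mm, and depth readings there sit at the level of the rod's face.
- **Lever:** the red handle is back within 0.1 px of where it started.
- **Bystanders:** the finished rod and the other things on the bench look untouched in the last pictures. The screwdriver and oil-cap positions were measured and had not moved.

**Checks that disagree or stay open:**
- **Lever angle:** my estimate from the tool position read 1.06 rad at the stop instead of 1.0. I put this down to the handle slipping a few millimetres in the grip.
- **Brass ring:** the ring that shows on the finished rod cannot be seen on this one in the scene picture, so flushness rests on the hard stop, the hole shift and the depth.
- **Sideways position:** the scene camera put the rod 5–9 mm to the left of where the top camera did. I used the top camera and a visual check that the head sat between the cheeks.

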